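# Run a batch of connector shells in the ultrasonic cleaner

### The job

The cleaner's timer is still partly on: first turn its dial fully anticlockwise to the off stop, then put every connector shell from the bench right down into the bath while it stays off. Then set the loose cover on the bath so that it sits fully home, centred and level, and only then turn the timer dial clockwise all the way to its full-time stop. Leave the rubber boots and the jar where they stand.

Things in the scene. Friction and masses are not known exactly. Their poses are not given: they have to be found in the camera images.
- bath: Ultrasonic cleaner, a steel bench machine 300 x 200 mm and 90 mm high, fixed, its place and yaw vary. Its origin is on the bench straight under the centre of the round bath. x points from the bath to the timer dial; the casing reaches from x = -100 to +200 mm and y = +-100 mm.
- bath_rim (a point): Centre of the bath's mouth at the level of its rim, 105 mm over the bench. The rim is a ring of inner diameter 160 mm and outer diameter 170 mm, standing 15 mm above the deck. z up, axes as the machine's. The bath's flat floor lies 70 mm below this point; the bath is dry and empty at the start.
- dial (a joint): Timer dial on the machine's deck, upright axis, 145 mm from the bath's centre along the machine's x. 0 = off stop (fully anticlockwise from above), growing clockwise from above to 2.4 rad = full-time stop; starts in between, turns stiffly (0.05 N m) and stays where it is left. At 0 its grip bar lies along the machine's x with the white mark towards the bath; at value q the bar is turned by q clockwise from above.
- dial_grip (a point): Point on the dial's axis at the height to grip it, about 127 mm over the bench: inside the grip bar, which is 44 mm long, 14 mm thick and 32 mm tall, its top 7 mm above this point; the disc it stands on (46 mm across) has its upper face 23 mm below the point.
- lid: The bath's loose cover, lying on the bench plug side down: steel disc 180 mm across and 5 mm thick, below it a plug 152 mm across and 10 mm deep that enters the bath's mouth (4 mm play all round). Origin: centre of the plug's underside, 10 mm below the disc's underside that rests on the rim; z up. On top a black handle bar in the centre, 70 mm long along the lid's x, 16 mm thick along y, from 15 to 47 mm above the origin. About 0.3 kg.
- shell1: Connector shell standing on the bench, olive metal with brass rings: a round barrel 26 mm across from 13 to 50 mm up, above a square flange 32 x 32 mm (3 mm thick, from 10 to 13 mm up) and a round foot 22 mm across. 50 mm tall, 80 g. Origin: centre of the foot's underside; z along its axis towards the barrel's free end. Not every shell is there at each start (absent: None).
- shell2: Another connector shell like shell1 (may be absent).
- shell3: Another connector shell like shell1 (may be absent).
- shell4: Another connector shell like shell1 (may be absent).
- shell5: Another connector shell like shell1 (may be absent).
- boot1: Black rubber boot standing among the shells, a cone 36 mm across at the foot, 24 mm at the top, 55 mm tall, origin under its foot. Bystander: not for the bath.
- boot2: Another such rubber boot; bystander.
- jar: Small white jar with a black cap, 38 mm across and 50 mm tall, among the shells; bystander.
Things that resemble listed ones, but are neither listed nor needed, are in the scene too. Of the things shaped like the lid, the steel one is meant.

How it is judged:
On the way, in this order (a step that is already met when the one before it is completed fails the run):
1. The timer dial is turned anticlockwise to its off stop, with the cover not yet on (value of joint dial below 0.1 rad and horizontal distance between lid and bath_rim above 0.08 m), for 0.2 s.
2. Every shell present is in the bath, the dial still off (horizontal distance between each of shell1, shell2, shell3, shell4, shell5 and bath_rim below 0.085 m and z of each of shell1, shell2, shell3, shell4, shell5 in the frame of bath_rim below -0.012 m and value of joint dial below 0.1 rad), for 0.2 s.
3. The cover is seated level on the rim, shells inside, the dial still off (all of step 2 and horizontal distance between lid and bath_rim below 0.008 m and z of lid in the frame of bath_rim between -0.0135 and -0.0075 m and angle between lid's own z axis and vertical below 0.03 rad), for 0.3 s.
4. The dial is turned clockwise to its full-time stop under the seated cover (horizontal distance between each of shell1, shell2, shell3, shell4, shell5 and bath_rim below 0.085 m and z of each of shell1, shell2, shell3, shell4, shell5 in the frame of bath_rim below -0.012 m and horizontal distance between lid and bath_rim below 0.008 m and z of lid in the frame of bath_rim between -0.0135 and -0.0075 m and angle between lid's own z axis and vertical below 0.03 rad and value of joint dial above 2.3 rad), for 0.2 s.
At the end, for the whole second after the job is handed in: Every shell present is in the bath (its origin within 85 mm of the bath's axis and at least 12 mm below the rim), the cover lies on the rim centred within 8 mm, tilted less than 0.03 rad, its origin 7.5 to 13.5 mm below the rim's level, at rest and released, and the dial reads more than 2.30 rad (all of step 4 and contact force between the fingers and lid below 0.1 N and linear speed of lid below 0.02 m/s); the robot touches nothing.
It fails at once if A boot or the jar is shoved more than 60 mm from its place (distance of any of boot1, boot2, jar from where it was at the start of the episode above 0.06 m).
Of shell1, shell2, shell3, shell4, shell5 only 3 to 5 are there at a start; the rules pass over those that are not, and their reading is None.
At some moment in a run one of shell1, shell2, shell3, shell4, shell5, lid may be knocked a few centimetres aside while the robot is not near it.
Once in a run the grip may slacken for a moment while it holds something.
It also fails if it takes over 210 s, if anything falls off the work surface, if the arm or the gripper's body presses on something with over 40 N, if the wrist force passes 120 N, or if a joint passes its speed limit or range.

### The arm

A 6-joint arm with a two-finger parallel gripper is mounted at the origin on the work surface. World frame = base frame: x ahead of the robot, y to its left, z up, the work surface at z = 0. Lengths are in m, angles in rad, forces in N, time in s.
With the tool pointing down it reaches from about 0.3 to 0.775 m from the base axis. Payload 14.6 kg.
Tool frame: the origin (TCP) lies between the finger pads; the fingertips stand 14 mm ahead of it and the grasp point (between the pads) lies 5 mm behind it; z points along the fingers, y is the direction in which the jaws open and shut (so a half turn about z gives the same grasp; the last joint's range is limited). The gripper opens to 94 mm and grips with 3 to 60 N. Pads are 16 mm wide; open, the fingers measure 119 mm over their backs; the gripper's body (75 mm by 177 mm) begins 78 mm behind the grasp point.
Start: joints at [-1.368, 0.3, 1.521, -0, 1.321, -0.067], TCP at [0.147, -0.53, 0.219] pointing down, gripper open.
Joint ranges: [-3.03, 3.03], [-0.79, 2.21], [0.23, 2.52], [-1.04, 4.18], [0, 3.07], [-2.55, 2.55]. Speed limits (rad/s): [2.22, 2.22, 2.57, 3.14, 3.14, 3.14].

### API

Orientations are given as a unit quaternion [w, x, y, z].
In Python, from rig import read_state, eyes, workorder gives the robot as it stands.
- The arm moves only by the tool step_arm, never from a script. Its argument "moves" is a list of rows, each a list of 3 entries, a list of its own where there are three numbers: the shift along the tool's x, y, z in cm, then the turn, a rotation vector about the tool's x, y, z in rad, then the gripper command: -1 is shut, 1 is fully open, values between are in proportion. A call has 1 to 12 rows; each row shifts and turns the pose as measured when the row begins, along the tool's axes as they then stand; what a row does not reach is not made up. A row lasts 1/12 s, in which the tool goes at most 41.7 mm and 7.16 degrees, less where a joint would pass 70% of its speed; a pose out of reach is approached as far as the arm can. A call with a gripper value outside its range is refused whole. The fingers move at their own pace and stop on an object; the grip force is fixed at half the most. Time passes only in rows, so rows that do not move let the fingers close. It gives the time, the measured TCP pose, the force and the opening at its end, in the units of the state.
- read_state(): the state, without advancing time (a new reading comes with each control period).
- eyes.read_camera(name): name is "scene" or "top" or "wrist"; returns a dict with "frame" (384x512x3 uint8, red, green, blue), "fov_y" (degrees; the focal length in pixels is half the picture's height over the tangent of half this angle, whatever the lens; pixels are square), "cx", "cy" (the principal point, pixels), "pose" (4x4, takes a point from camera to world coordinates); the wrist camera has in their place "tool_from_camera" (4x4, takes a point from camera to tool coordinates, whose origin is the TCP and whose axes are the flange's). Camera axes: x right, y down, z forward; pixel columns grow to the right and rows downward; lengths in m; the calibration is good to about 2 mm. A picture is of the moment at which its call begins: read the wrist's pose just before it. There is no depth.
- workorder.sign_off(): hands the job in, once; it reports no verdict.
The state is a dict: "time": time; "qpos": joint angles; "joint_vel": joint speeds; "tau": joint torques, N m; "tcp_pos": TCP position; "ee_rot": TCP orientation; "ft_force": force on the tool from outside, world axes, zero at the start; "moment": the same for the moment, N m; "finger_gap": opening from 0.0 (shut) to 1.0 (fully open).
Only numpy, scipy, OpenCV 4.12 (cv2) and the standard library are available. Lean on these libraries where they do the work, as an engineer would, in place of code of your own. Each camera call takes 0.05 s, during which the arm holds its last target.

## Working session

There is one attempt and no reset: what is moved stays moved. The work goes in short steps, Python scripts to look and compute and a tool call to move; the robot and the scene stay as the last step left them, time stands still between calls to the robot, and variables do not carry over. Pictures are saved under pics/ and viewed, and the job is handed in when it is done.

Besides the shell and the picture viewer there is one more tool, called after "Call:" as name(argument=value, ...) on one line, values as JSON. step_arm: Moves the arm, as the interface text tells. Its arguments: {"type":"object","properties":{"moves":{"type":"array","items":{"type":"array"}}},"required":["moves"]}

```bash
ls; mkdir -p pics
cat > h.py <<'E'
import numpy as np, cv2, json
from rig import read_state, eyes, workorder
from scipy.spatial.transform import Rotation as R
def Rm(q): return R.from_quat([q[1],q[2],q[3],q[0]]).as_matrix()
def cam(name):
    s=read_state(); d=eyes.read_camera(name)
    if name=='wrist':
        T=np.eye(4);T[:3,:3]=Rm(s['ee_rot']);T[:3,3]=s['tcp_pos'];P=T@np.array(d['tool_from_camera'])
    else: P=np.array(d['pose'])
    f=d['frame'].shape[0]/2/np.tan(np.radians(d['fov_y'])/2)
    return d['frame'],dict(P=P.tolist(),f=f,cx=d['cx'],cy=d['cy'])
def snap(name,fn):
    im,c=cam(name); cv2.imwrite('pics/%s.png'%fn,im[:,:,::-1]); json.dump(c,open('pics/%s.json'%fn,'w')); return im,c
def load(fn): return cv2.imread('pics/%s.png'%fn),json.load(open('pics/%s.json'%fn))
def px2w(c,u,v,z):
    P=np.array(c['P']); d=P[:3,:3]@np.array([(u-c['cx'])/c['f'],(v-c['cy'])/c['f'],1]); o=P[:3,3]
    return o+d*(z-o[2])/d[2]
def w2px(c,p):
    P=np.array(c['P']); q=P[:3,:3].T@(np.array(p)-P[:3,3]); return c['f']*q[:2]/q[2]+[c['cx'],c['cy']]
def crop(fn,u0,v0,u1,v1,k,out):
    im,_=load(fn); cv2.imwrite('pics/%s.png'%out,cv2.resize(im[v0:v1,u0:u1],None,fx=k,fy=k,interpolation=cv2.INTER_CUBIC))
E
python3 - <<'E'
from h import *
for n in ['scene','top','wrist']:
    im,c=snap(n,n+'0'); print(n,im.shape,np.round(c['P'],3).tolist(),c['f'],c['cx'],c['cy'])
print(read_state())
E
```

```text
pics
scene (384, 512, 3) [[0.769, 0.411, -0.49, 1.023], [0.639, -0.518, 0.568, -0.818], [-0.02, -0.75, -0.661, 0.853], [0.0, 0.0, 0.0, 1.0]] 405.9664658296093 260.08822624133796 190.1168542605993
top (384, 512, 3) [[0.024, -0.992, 0.126, 0.301], [-1.0, -0.022, 0.022, -0.179], [-0.019, -0.126, -0.992, 1.468], [0.0, 0.0, 0.0, 1.0]] 480.1237392990845 260.3006169282044 191.0490247360501
wrist (384, 512, 3) [[0.266, -0.93, -0.254, 0.22], [-0.964, -0.258, -0.068, -0.509], [-0.002, 0.263, -0.965, 0.385], [0.0, 0.0, 0.0, 1.0]] 307.2527636387243 253.7202527863534 194.27550847626813
{'time': 0.15, 'qpos': array([-1.36757988e+00,  3.00328042e-01,  1.52141016e+00,  2.20813267e-05,
        1.32067864e+00, -6.65921160e-02]), 'joint_vel': array([-0.00187784, -0.00203001, -0.0032977 , -0.00061603, -0.0007131 ,
       -0.0004594 ]), 'tau': array([ 1.44275309e-03, -5.31952214e+01, -3.52817416e+01,  7.09186611e-02,
        2.35888356e-02, -6.33160425e-05]), 'tcp_pos': array([ 0.14657281, -0.52993204,  0.2190371 ]), 'ee_rot': array([-4.11862952e-04,  9.90914493e-01,  1.34492738e-01, -1.74581039e-05]), 'ft_force': array([-0.8577145 ,  0.37355165, -0.35051277]), 'moment': array([0.00563172, 0.05280814, 0.04633115]), 'finger_gap': 1.000029077422427}
```

View pics/scene0.png

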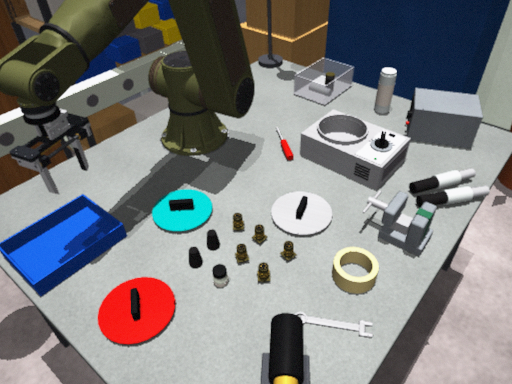

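View pics/top0.png

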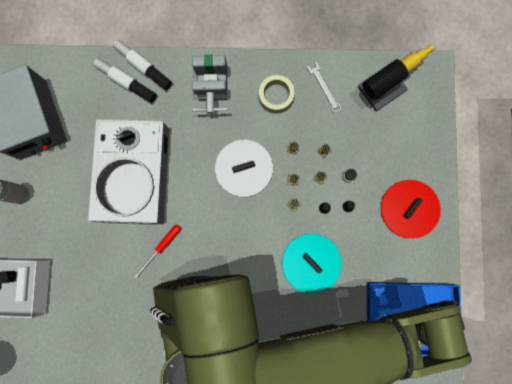

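View pics/wrist0.png

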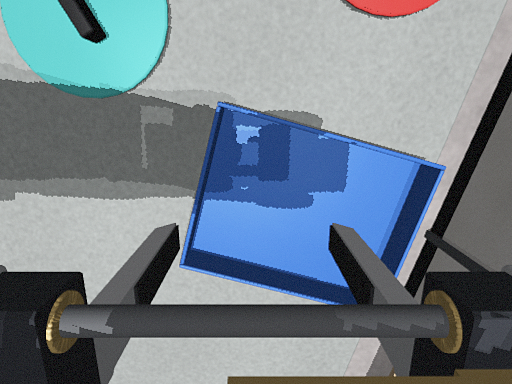

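Run:
```python
from h import *
crop('top0',80,105,180,235,4.5,'c1'); crop('top0',270,130,370,225,6,'c2'); crop('top0',205,130,285,205,7,'c3'); crop('scene0',170,190,310,300,5,'c4')
crop('scene0',280,50,420,190,4,'c5')
im,c=load('top0')
for n,u,v,z in [('rim',125,187,.105),('dial',126,137,.13),('lid',243.5,167,.015),('s',293,147,.05),('s',324,149,.05),('s',293,179,.05),('s',320,176,.05),('s',294,203,.05),('b',324,207,.055),('b',348,206,.055),('jar',350,174,.05)]:
    p=px2w(c,u,v,z); print(n,np.round(p,3),round(np.hypot(p[0],p[1]),3))
```

```text
rim [0.477 0.241 0.105] 0.535
dial [0.619 0.24  0.13 ] 0.663
lid [ 0.559 -0.093  0.015] 0.566
s [ 0.617 -0.242  0.05 ] 0.663
s [ 0.612 -0.335  0.05 ] 0.698
s [ 0.519 -0.244  0.05 ] 0.574
s [ 0.53  -0.324  0.05 ] 0.621
s [ 0.447 -0.248  0.05 ] 0.512
b [ 0.437 -0.336  0.055] 0.551
b [ 0.442 -0.407  0.055] 0.6
jar [ 0.538 -0.413  0.05 ] 0.678
```

View pics/c1.png

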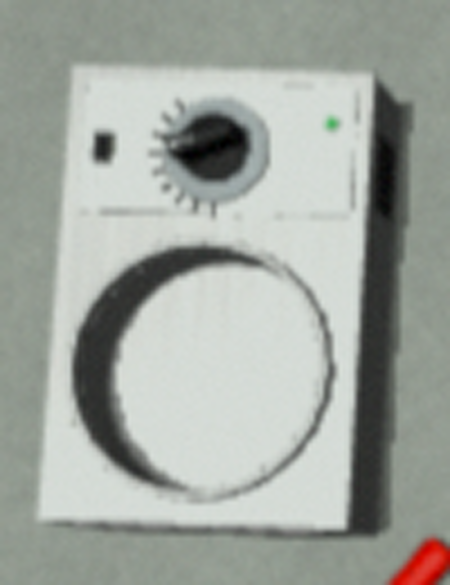

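View pics/c2.png

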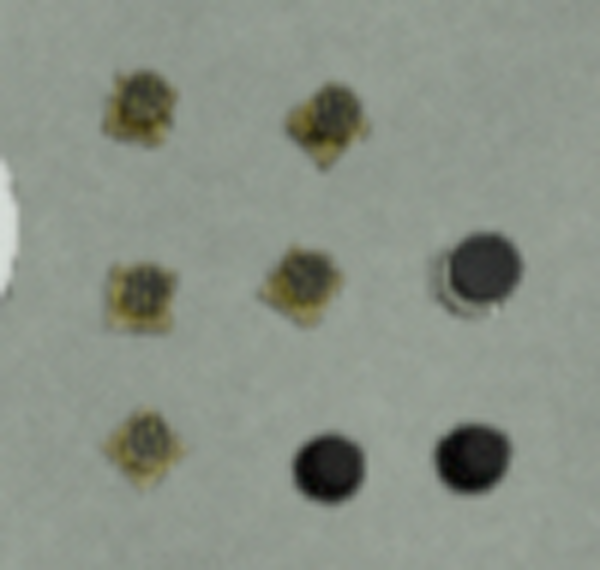

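View pics/c3.png

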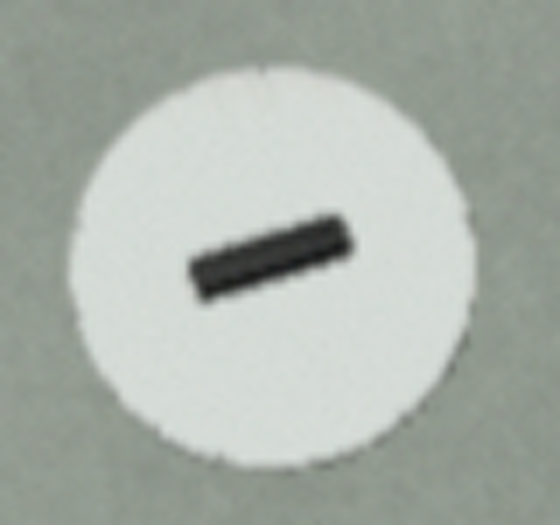

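View pics/c4.png

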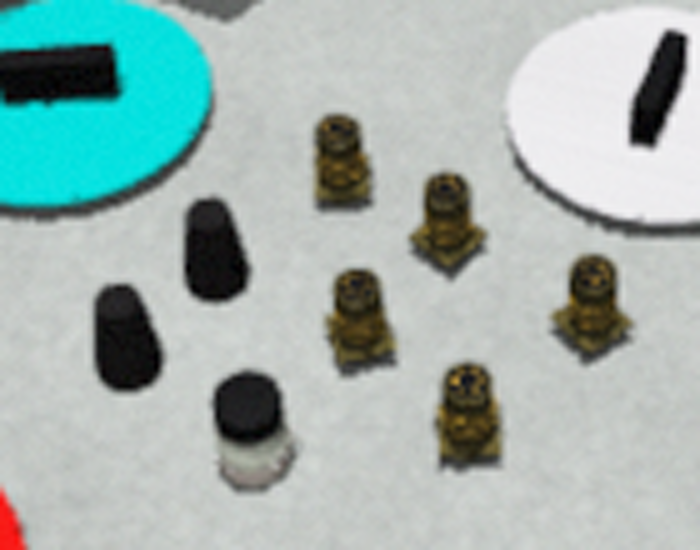

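View pics/c5.png

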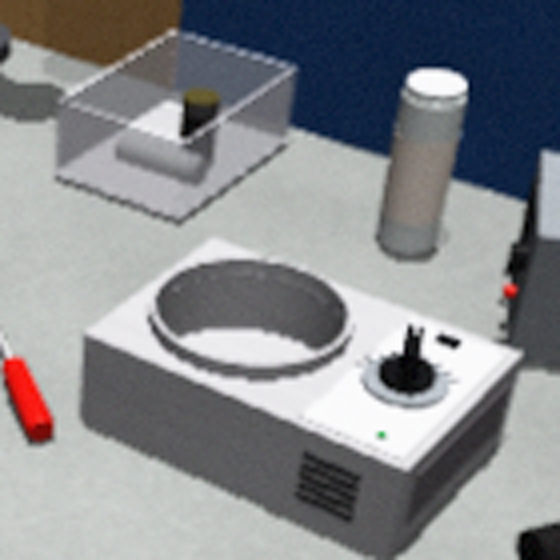

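Call:
step_arm(moves=[[[2.75,-2.57,-0.13],[0,0,0],1],[[2.75,-2.57,-0.13],[0,0,0],1],[[2.75,-2.57,-0.13],[0,0,0],1],[[2.75,-2.57,-0.13],[0,0,0],1],[[2.75,-2.57,-0.13],[0,0,0],1],[[2.75,-2.57,-0.13],[0,0,0],1],[[2.75,-2.57,-0.13],[0,0,0],1],[[2.75,-2.57,-0.13],[0,0,0],1],[[2.75,-2.57,-0.13],[0,0,0],1],[[2.75,-2.57,-0.13],[0,0,0],1]])

```text
time: 0.98
tcp_pos: [0.3461, -0.1983, 0.2299]
ee_rot: [-0.003, 0.992, 0.129, -0.001]
ft_force: [0.2, -0.1, 0.2]
finger_gap: 1.0
```

Run:
```python
from h import *
im,c=load('top0')
g=lambda u,v:(80+u/4.5,105+v/4.5)
for n,u,v,z in [('TL',75,65,.09),('TR',375,72,.09),('BR',348,530,.09),('BL',38,520,.09),('rim',202,371,.105)]:
    print(n,np.round(px2w(c,*g(u,v),z),4))
s=read_state();print(s['tcp_pos'],s['qpos'],s['ee_rot'])
```

```text
TL [0.6796 0.3428 0.09  ]
TR [0.6786 0.1438 0.09  ]
BR [0.3773 0.1462 0.09  ]
BL [0.3792 0.3465 0.09  ]
rim [0.476  0.2417 0.105 ]
[ 0.34606117 -0.19832871  0.22994774] [-0.61416871 -0.05276127  1.89224925  0.00300024  1.30640143  0.69626973] [-2.51992654e-03  9.91586569e-01  1.29419343e-01 -5.99763659e-04]
```

Call:
step_arm(moves=[[[2.56,-2.56,-0.14],[0,0,0],1],[[2.56,-2.56,-0.14],[0,0,0],1],[[2.56,-2.56,-0.14],[0,0,0],1],[[2.56,-2.56,-0.14],[0,0,0],1],[[2.56,-2.56,-0.14],[0,0,0],1],[[2.56,-2.56,-0.14],[0,0,0],1],[[2.56,-2.56,-0.14],[0,0,0],1],[[2.56,-2.56,-0.14],[0,0,0],1],[[2.56,-2.56,-0.14],[0,0,0],1],[[2.56,-2.56,-0.14],[0,0,0],1],[[2.56,-2.56,-0.14],[0,0,0],1],[[2.56,-2.56,-0.14],[0,0,0],1]])

```text
time: 1.98
tcp_pos: [0.5696, 0.2011, 0.2484]
ee_rot: [-0.002, 0.991, 0.13, -0.001]
ft_force: [0.1, -0.5, -0.3]
finger_gap: 1.003
```

Call:
step_arm(moves=[[[2.56,-2.56,-0.14],[0,0,0],1],[[2.56,-2.56,-0.14],[0,0,0],1],[[0,0,0],[0,0,-0.12],1],[[0,0,0],[0,0,-0.12],1],[[0,0,0],[0,0,-0.12],1],[[0,0,0],[0,0,-0.12],1],[[0,0,0],[0,0,-0.12],1],[[0,0,0],[0,0,-0.12],1],[[0,0,0],[0,0,-0.12],1],[[0,0,0],[0,0,-0.12],1],[[0,0,0],[0,0,-0.12],1],[[0,0,0],[0,0,-0.12],1]])

```text
time: 2.98
tcp_pos: [0.6071, 0.2754, 0.2417]
ee_rot: [-0.005, 0.729, 0.684, -0.005]
ft_force: [-0.6, -0.2, -0.1]
finger_gap: 0.997
```

Call:
step_arm(moves=[[[0,0,0],[0,0,-0.12],1],[[0,0,0],[0,0,-0.12],1],[[0,0,0],[0,0,-0.12],1],[[0,0,0],[0,0,0],1],[[0,0,0],[0,0,0],1]])

```text
time: 3.4
tcp_pos: [0.6067, 0.2752, 0.2397]
ee_rot: [-0.007, 0.588, 0.809, -0.006]
ft_force: [0.6, 0.4, -0.6]
finger_gap: 0.997
```

Run:
```python
from h import *
snap('wrist','w1')
s=read_state();print(s['tcp_pos'],s['qpos'],s['ee_rot'])
im,c=load('w1');print(w2px(c,[.476,.2417,.105]),w2px(c,[.621,.241,.13]))
```

```text
[0.60668579 0.27522847 0.23967292] [0.36905847 0.56660784 1.09845218 0.00485554 1.49306185 0.05428185] [-0.0065172   0.58768244  0.80904585 -0.00562836]
[122.64491708 181.8008031 ] [258.93002806 234.21133001]
```

View pics/w1.png

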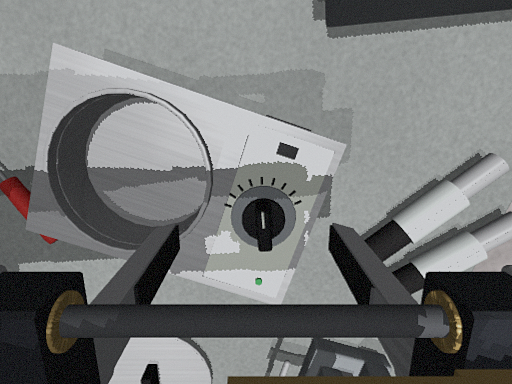

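Run:
```python
from h import *
crop('w1',20,30,360,310,2.3,'c6')
```

```text
(no output)
```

View pics/c6.png

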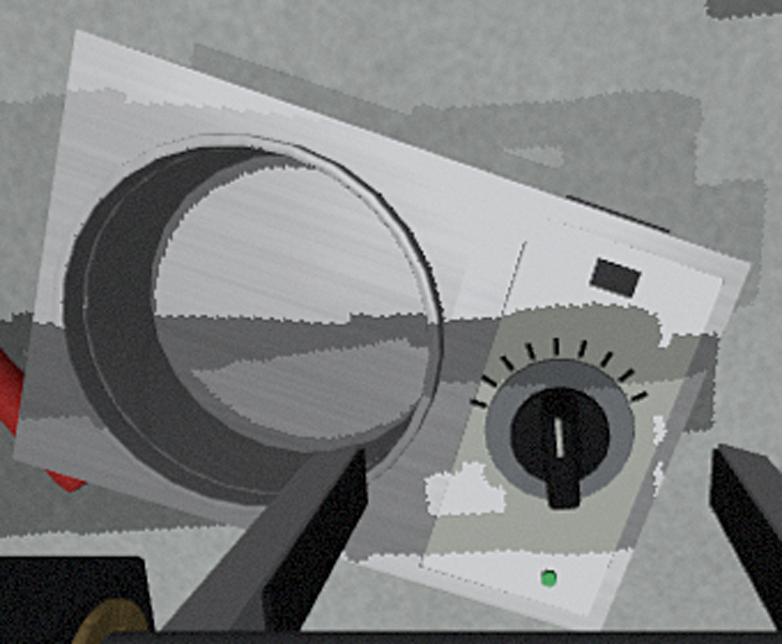

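Run:
```python
from h import *
im,c=load('w1')
g=lambda u,v:(20+u/2.3,30+v/2.3)
for n,u,v,z in [('TL',77,30,.09),('TR',750,265,.09),('BR',600,628,.09),('BL',13,460,.09),('rim',253,320,.105),('bar far',558,392,.134),('bar near',563,490,.134)]:
    print(n,np.round(px2w(c,*g(u,v),z),4))
for i in range(3):
  s=read_state();print(s['tcp_pos'],s['ee_rot']); snap('wrist','w2')
im,c=load('w2')
print(np.array(c['P']))
```

```text
TL [0.3803 0.3486 0.09  ]
TR [0.6797 0.3452 0.09  ]
BR [0.6777 0.1513 0.09  ]
BL [0.3786 0.1483 0.09  ]
rim [0.4804 0.2568 0.105 ]
bar far [0.6133 0.2753 0.134 ]
bar near [0.6286 0.2357 0.134 ]
[0.60668579 0.27522847 0.23967292] [-0.0065172   0.58768244  0.80904585 -0.00562836]
[0.60668442 0.27525818 0.23975971] [-0.00649876  0.58774507  0.80900093 -0.00556698]
[0.60671928 0.27525186 0.23990741] [-0.00642196  0.58759307  0.80911262 -0.00546993]
[[ 0.95084438  0.30273518  0.06516417  0.58542838]
 [ 0.30925677 -0.91746007 -0.25025442  0.34864875]
 [-0.0159753   0.25810547 -0.96598466  0.40574213]
 [ 0.          0.          0.          1.        ]]
```

Run:
```python
from h import *
im,c=load('w1')
g=lambda u,v:(20+u/2.3,30+v/2.3)
for n,u,v,z in [('discL',487,432,.104),('discR',635,425,.104),('disctop',563,360,.104),('rimTop in',240,148,.105),('rimL',64,305,.105),('rimR out',442,330,.105),('rimtop out',225,134,.105),('rimbot',265,505,.105)]:
    print(n,np.round(px2w(c,*g(u,v),z),4))
crop('w1',225,170,305,260,7,'c7')
```

```text
discL [0.5918 0.2393 0.104 ]
discR [0.654  0.2634 0.104 ]
disctop [0.6138 0.2817 0.104 ]
rimTop in [0.4604 0.325  0.105 ]
rimL [0.4007 0.2375 0.105 ]
rimR out [0.5597 0.2782 0.105 ]
rimtop out [0.4535 0.3284 0.105 ]
rimbot [0.504  0.1727 0.105 ]
```

View pics/c7.png

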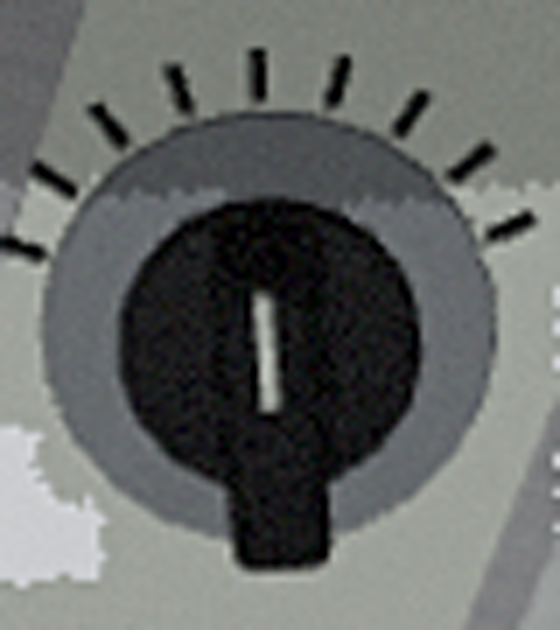

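Run:
```python
from h import *
im,c=load('w1')
g=lambda u,v:(225+u/7,170+v/7)
for n,u,v,z in [('bdiscL',118,335,.104),('bdiscR',420,335,.104),('bdisctop',270,200,.104),('far end',281,568,.134),('mark0',262,292,.134),('mark1',270,410,.134),('ringL',43,325,.091),('ringR',496,325,.091),('ringT',265,110,.091)]:
    print(n,np.round(px2w(c,*g(u,v),z),4))
```

```text
bdiscL [0.6018 0.2425 0.104 ]
bdiscR [0.6443 0.2566 0.104 ]
bdisctop [0.6166 0.2693 0.104 ]
far end [0.6316 0.2279 0.134 ]
mark0 [0.6165 0.2649 0.134 ]
mark1 [0.6228 0.2494 0.134 ]
ringL [0.591  0.2359 0.091 ]
ringR [0.6574 0.2578 0.091 ]
ringT [0.6128 0.279  0.091 ]
```

```bash
cat >> h.py <<'E'
def to(p,yaw):
    """tool-frame delta (cm) and rotvec to reach pointing-down pose"""
    s=read_state(); A=Rm(s['ee_rot'])
    B=np.array([[np.cos(yaw),np.sin(yaw),0],[np.sin(yaw),-np.cos(yaw),0],[0,0,-1]])
    d=np.array(p)-s['tcp_pos']; y=np.arctan2(A[1,0],A[0,0])
    print('t %.2f tcp'%s['time'],np.round(s['tcp_pos'],4),'yaw %.3f'%y,'gap %.3f'%s['finger_gap'],'F',np.round(s['ft_force'],1),'q6 %.2f'%s['qpos'][5])
    print(' shift cm in tool',np.round(A.T@d*100,2),'norm %.2f'%(np.linalg.norm(d)*100),'rot',np.round(R.from_matrix(A.T@B).as_rotvec(),3),' shift cm in tool after turn',np.round(B.T@d*100,2))
E
python3 - <<'E'
from h import *
to([.6235,.2475,.123],1.957)
E
```

```text
t 3.60 tcp [0.6067 0.2752 0.24  ] yaw 1.886 gap 1.001 F [ 0.2 -0.1  0.1] q6 0.05
 shift cm in tool [-3.2   0.92 11.67] norm 12.14 rot [-0.016 -0.005 -0.071]  shift cm in tool after turn [-3.2   0.51 11.7 ]
```

Call:
step_arm(moves=[[[-1.6,0.46,2.0],[-0.016,-0.005,-0.071],-0.1],[[-1.6,0.3,2.0],[0,0,0],-0.1],[[0,0,2.0],[0,0,0],-0.1],[[0,0,0],[0,0,0],-0.1],[[0,0,0],[0,0,0],-0.1]])

```text
time: 4.02
tcp_pos: [0.6256, 0.2473, 0.1798]
ee_rot: [0.001, 0.56, 0.828, 0.001]
ft_force: [0.5, 0.1, 0.3]
finger_gap: 0.684
```

Run:
```python
from h import *
to([.6235,.2475,.123],1.957)
```

```text
t 4.02 tcp [0.6256 0.2473 0.1798] yaw 1.952 gap 0.684 F [0.5 0.1 0.3] q6 -0.06
 shift cm in tool [ 0.1  -0.21  5.68] norm 5.68 rot [ 0.004  0.001 -0.005]  shift cm in tool after turn [ 0.1  -0.19  5.68]
```

Call:
step_arm(moves=[[[0.1,-0.2,2.0],[0,0,0],-0.1],[[0,0,2.0],[0,0,0],-0.1],[[0,0,1.5],[0,0,0],-0.1],[[0,0,0],[0,0,0],-0.1]])

```text
time: 4.35
tcp_pos: [0.625, 0.2492, 0.1291]
ee_rot: [0.003, 0.562, 0.827, 0.004]
ft_force: [-1.1, -0.4, -1.5]
finger_gap: 0.453
```

Run:
```python
from h import *
to([.6235,.2475,.123],1.957); snap('wrist','w3')
```

```text
t 4.35 tcp [0.625  0.2492 0.1291] yaw 1.949 gap 0.453 F [-1.1 -0.4 -1.5] q6 -0.05
 shift cm in tool [-0.1  -0.21  0.6 ] norm 0.65 rot [ 0.011  0.001 -0.008]  shift cm in tool after turn [-0.1  -0.2   0.61]
```

View pics/w3.png

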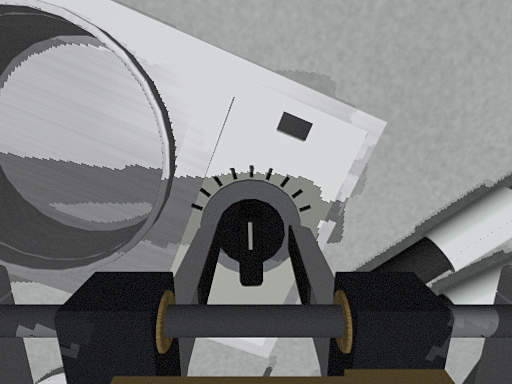

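Call:
step_arm(moves=[[[-0.1,-0.1,0.5],[0,0,0],-0.3],[[0,0,0],[0,0,0],-0.6],[[0,0,0],[0,0,0],-1],[[0,0,0],[0,0,0],-1],[[0,0,0],[0,0,0],-1],[[0,0,0],[0,0,0],-1]])

```text
time: 4.9
tcp_pos: [0.6231, 0.248, 0.131]
ee_rot: [0.003, 0.562, 0.827, 0.003]
ft_force: [9.6, 3.3, -7.6]
finger_gap: 0.146
```

Run:
```python
from h import *
to([.6235,.2475,.123],3.14)
```

```text
t 4.90 tcp [0.6231 0.248  0.131 ] yaw 1.948 gap 0.146 F [ 9.6  3.3 -7.6] q6 -0.05
 shift cm in tool [-0.06  0.02  0.8 ] norm 0.81 rot [ 0.007  0.006 -1.192]  shift cm in tool after turn [-0.04 -0.05  0.8 ]
```

Call:
step_arm(moves=[[[0,0,0.2],[0,0,-0.1],-1],[[0,0,0.1],[0,0,-0.12],-1],[[0,0,0],[0,0,-0.12],-1],[[0,0,0],[0,0,-0.12],-1],[[0,0,0],[0,0,-0.12],-1],[[0,0,0],[0,0,-0.12],-1],[[0,0,0],[0,0,-0.12],-1],[[0,0,0],[0,0,-0.1],-1],[[0,0,0],[0,0,-0.08],-1]])

```text
time: 5.65
tcp_pos: [0.6219, 0.2465, 0.131]
ee_rot: [0.002, 0.077, 0.997, 0.0]
ft_force: [0.1, -0.7, -4.4]
finger_gap: 0.141
```

Run:
```python
from h import *
to([.6235,.2475,.123],3.14); print(read_state()['moment'])
```

```text
t 5.65 tcp [0.6219 0.2465 0.131 ] yaw 2.988 gap 0.141 F [ 0.1 -0.7 -4.4] q6 -1.09
 shift cm in tool [-0.14  0.12  0.8 ] norm 0.82 rot [ 0.     0.004 -0.152]  shift cm in tool after turn [-0.16  0.1   0.8 ]
[-0.01191023 -0.12609318 -0.09974569]
```

Call:
step_arm(moves=[[[0,0,0],[0,0,-0.08],-1],[[0,0,0],[0,0,-0.08],-1],[[0,0,0],[0,0,-0.06],-1],[[0,0,0],[0,0,-0.06],-1],[[0,0,0],[0,0,0],-1]])

```text
time: 6.07
tcp_pos: [0.6218, 0.2462, 0.131]
ee_rot: [0.002, -0.071, 0.997, 0.0]
ft_force: [-1.5, 0.6, -3.6]
finger_gap: 0.165
```

Run:
```python
from h import *
to([.6235,.2475,.123],3.14); print(read_state()['moment']); snap('wrist','w4')
```

```text
t 6.07 tcp [0.6218 0.2462 0.131 ] yaw -3.000 gap 0.165 F [-1.5  0.6 -3.6] q6 -1.39
 shift cm in tool [-0.18  0.11  0.8 ] norm 0.83 rot [0.    0.003 0.144]  shift cm in tool after turn [-0.17  0.13  0.8 ]
[ 0.16807955  0.12809983 -0.72484827]
```

View pics/w4.png

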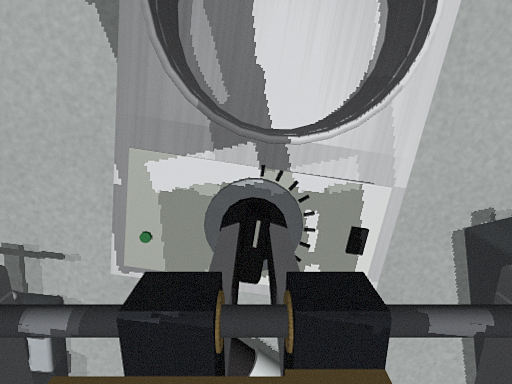

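Call:
step_arm(moves=[[[0,0,0],[0,0,0.03],-0.3],[[0,0,0],[0,0,0],-0.2],[[0,0,0],[0,0,0],-0.2],[[0,0,-1.5],[0,0,0],-0.2],[[0,0,-3],[0,0,0],-0.2],[[0,0,-3],[0,0,0],0],[[0,0,-2],[0,0,0.1],0],[[0,0,-1],[0,0,0.12],0],[[0,0,0],[0,0,0.12],0],[[0,0,0],[0,0,0.12],0],[[0,0,0],[0,0,0.12],0],[[0,0,0],[0,0,0.12],0]])

```text
time: 7.12
tcp_pos: [0.6227, 0.2465, 0.2473]
ee_rot: [0.006, 0.306, 0.952, 0.003]
ft_force: [-0.6, -0.1, -0.3]
finger_gap: 0.501
```

Call:
step_arm(moves=[[[0,0,0],[0,0,0.12],0],[[0,0,0],[0,0,0.12],0],[[0,0,0],[0,0,0.12],0],[[0,0,0],[0,0,0.12],0],[[0,0,0],[0,0,0.12],0],[[0,0,0],[0,0,0.12],0],[[0,0,0],[0,0,0.12],0],[[0,0,0],[0,0,0.12],0],[[0,0,0],[0,0,0],0]])

```text
time: 7.87
tcp_pos: [0.6238, 0.2469, 0.2522]
ee_rot: [0.006, 0.727, 0.686, 0.009]
ft_force: [-0.8, 0.2, -0.1]
finger_gap: 0.5
```

Run:
```python
from h import *
to([.50,-.29,.25],1.571); snap('wrist','w5');snap('top','t5');crop('t5',80,105,180,235,4.5,'c8')
```

```text
t 7.87 tcp [0.6238 0.2469 0.2522] yaw 1.513 gap 0.500 F [-0.8  0.2 -0.1] q6 0.38
 shift cm in tool [-54.32  -9.26  -0.26] norm 55.10 rot [ 0.022 -0.005 -0.058]  shift cm in tool after turn [-53.69 -12.39   0.22]
```

View pics/w5.png

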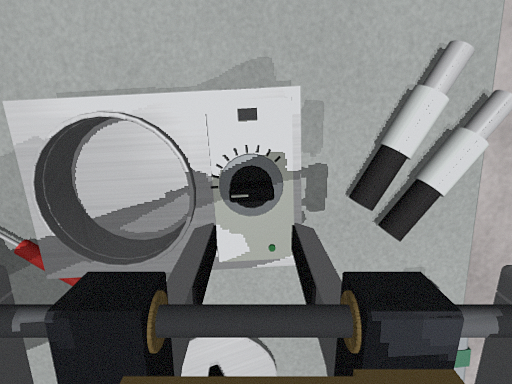

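Call:
step_arm(moves=[[[0,0,0],[0.022,-0.005,-0.058],0],[[-3.58,-0.83,0],[0,0,0],0],[[-3.58,-0.83,0],[0,0,0],0],[[-3.58,-0.83,0],[0,0,0],0],[[-3.58,-0.83,0],[0,0,0],0],[[-3.58,-0.83,0],[0,0,0],0],[[-3.58,-0.83,0],[0,0,0],0],[[-3.58,-0.83,0],[0,0,0],0],[[-3.58,-0.83,0],[0,0,0],0],[[-3.58,-0.83,0],[0,0,0],0],[[-3.58,-0.83,0],[0,0,0],0],[[-3.58,-0.83,0],[0,0,0],0]])

```text
time: 8.97
tcp_pos: [0.5458, -0.1604, 0.2528]
ee_rot: [0.001, 0.678, 0.735, -0.0]
ft_force: [0.8, 0.9, -0.7]
finger_gap: 0.5
```

Call:
step_arm(moves=[[[-3.58,-0.83,0],[0,0,0],0],[[-3.58,-0.83,0],[0,0,0],0],[[-3.58,-0.83,0],[0,0,0],0],[[0,0,0],[0,0,0],0],[[0,0,0],[0,0,0],0]])

```text
time: 9.38
tcp_pos: [0.5264, -0.2818, 0.2539]
ee_rot: [0.002, 0.672, 0.741, -0.0]
ft_force: [-0.2, 0.8, 0.2]
finger_gap: 0.502
```

Run:
```python
from h import *
to([.52,-.244,.25],1.571); im,c=snap('wrist','w6')
crop('w6',60,0,440,290,2.1,'c9')
```

```text
t 9.38 tcp [ 0.5264 -0.2818  0.2539] yaw 1.668 gap 0.502 F [-0.2  0.8  0.2] q6 -0.65
 shift cm in tool [ 3.82 -0.27  0.38] norm 3.85 rot [0.003 0.004 0.097]  shift cm in tool after turn [ 3.78 -0.64  0.39]
```

View pics/c9.png

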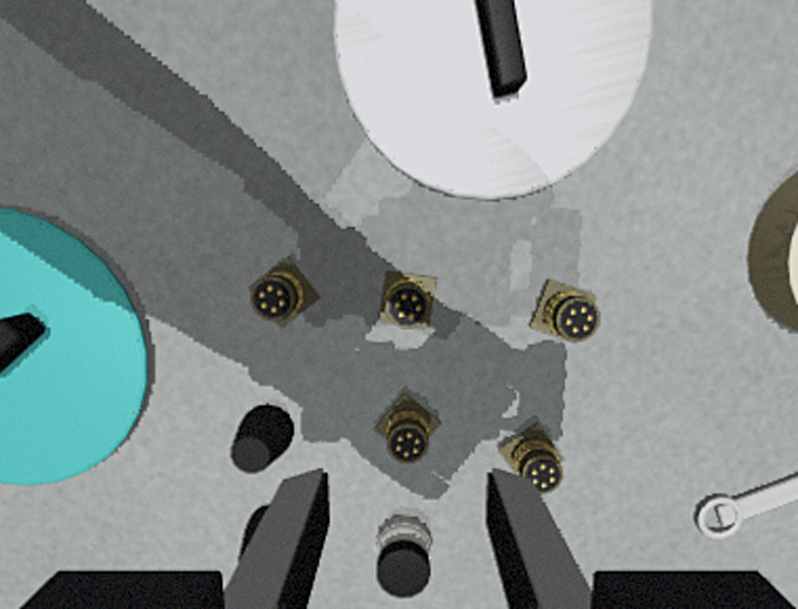

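Run:
```python
from h import *
im,c=load('w6')
for n,u,v in [('A',274,298),('B',407,303),('C',576,317),('D',407,442),('E',542,473)]:
    print(n,np.round(px2w(c,60+u/2.1,v/2.1,.05),4))
im,c=load('top0')
for n,u,v in [('C',145,95),('E',337,107),('B',142,284),('D',306,272),('A',150,433)]:
    print(n,np.round(px2w(c,270+u/6,130+v/6,.05),4))
```

```text
A [ 0.4478 -0.2487  0.05  ]
B [ 0.523  -0.2442  0.05  ]
C [ 0.62   -0.2427  0.05  ]
D [ 0.5311 -0.3269  0.05  ]
E [ 0.6151 -0.3388  0.05  ]
C [ 0.6203 -0.2458  0.05  ]
E [ 0.6161 -0.3419  0.05  ]
B [ 0.5244 -0.2458  0.05  ]
D [ 0.5321 -0.3271  0.05  ]
A [ 0.45   -0.2509  0.05  ]
```

Call:
step_arm(moves=[[[0,0,0],[0.003,0.004,0.097],0],[[3.7,-0.3,2],[0,0,0],0],[[0,0,3.8],[0,0,0],0],[[0,0,3.8],[0,0,0],0],[[0,0,3.8],[0,0,0],0],[[0,0,0],[0,0,0],0],[[0,0,0],[0,0,0],0]])

```text
time: 10.02
tcp_pos: [0.5265, -0.2372, 0.1204]
ee_rot: [0.003, 0.701, 0.713, 0.001]
ft_force: [-0.2, -0.1, 0.8]
finger_gap: 0.5
```

Run:
```python
from h import *
to([.5235,-.245,.033],1.571); snap('wrist','w7')
```

```text
t 10.02 tcp [ 0.5265 -0.2372  0.1204] yaw 1.589 gap 0.500 F [-0.2 -0.1  0.8] q6 -0.51
 shift cm in tool [-0.75 -0.37  8.74] norm 8.78 rot [0.007 0.003 0.018]  shift cm in tool after turn [-0.78 -0.3   8.74]
```

View pics/w7.png

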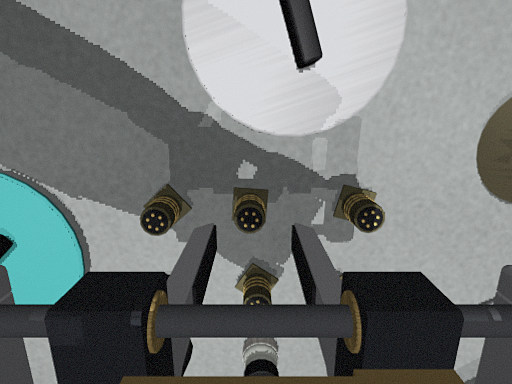

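Call:
step_arm(moves=[[[-0.75,-0.37,1.5],[0.007,0.003,0.018],0],[[0,0,3.2],[0,0,0],0],[[0,0,3],[0,0,0],0],[[0,0,1],[0,0,0],0],[[0,0,0],[0,0,0],0]])

```text
time: 10.48
tcp_pos: [0.5274, -0.2487, 0.039]
ee_rot: [0.007, 0.708, 0.707, 0.002]
ft_force: [0.3, 1.2, 0.5]
finger_gap: 0.5
```

Run:
```python
from h import *
im,c=load('w7');print(px2w(c,250,215,.05))
to([.5235,-.245,.033],1.571)
```

```text
[ 0.52366272 -0.24190642  0.05      ]
t 10.48 tcp [ 0.5274 -0.2487  0.039 ] yaw 1.569 gap 0.500 F [0.3 1.2 0.5] q6 -0.50
 shift cm in tool [ 0.37 -0.4   0.59] norm 0.80 rot [ 0.012  0.007 -0.001]  shift cm in tool after turn [ 0.37 -0.39  0.6 ]
```

Call:
step_arm(moves=[[[0.3,-0.4,0.5],[0.012,0.007,0],0],[[0.1,0,0],[0,0,0],-0.6],[[0,0,0],[0,0,0],-1],[[0,0,0],[0,0,0],-1],[[0,0,0],[0,0,0],-1],[[0,0,-0.5],[0,0,0],-1],[[0,0,-3],[0,0,0],-1],[[0,0,-4],[0,0,0],-1],[[0,0,-4],[0,0,0],-1],[[0,0,-4],[0,0,0],-1],[[0,0,-1],[0,0,0],-1],[[0,0,0],[0,0,0],-1]])

```text
time: 11.48
tcp_pos: [0.5236, -0.245, 0.2156]
ee_rot: [0.003, 0.708, 0.706, 0.001]
ft_force: [0.2, 0.0, -0.1]
finger_gap: 0.268
```

Run:
```python
from h import *
to([.478,.246,.2],1.571)
```

```text
t 11.48 tcp [ 0.5236 -0.245   0.2156] yaw 1.569 gap 0.268 F [ 0.2  0.  -0.1] q6 -0.50
 shift cm in tool [49.1  -4.66  1.39] norm 49.34 rot [ 0.005  0.003 -0.002]  shift cm in tool after turn [49.1  -4.55  1.56]
```

Call:
step_arm(moves=[[[3.78,-0.35,0],[0,0,-0.007],-1],[[3.78,-0.35,0],[0,0,-0.007],-1],[[3.78,-0.35,0],[0,0,-0.007],-1],[[3.78,-0.35,0],[0,0,-0.007],-1],[[3.78,-0.35,0],[0,0,-0.007],-1],[[3.78,-0.35,0],[0,0,-0.007],-1],[[3.78,-0.35,0],[0,0,-0.007],-1],[[3.78,-0.35,0],[0,0,-0.007],-1],[[3.78,-0.35,0],[0,0,-0.007],-1],[[3.78,-0.35,0],[0,0,-0.007],-1],[[3.78,-0.35,0],[0,0,-0.007],-1],[[3.78,-0.35,0],[0,0,-0.007],-1]])

```text
time: 12.48
tcp_pos: [0.4582, 0.2199, 0.2061]
ee_rot: [0.001, 0.68, 0.733, -0.002]
ft_force: [0.0, 0.8, -1.1]
finger_gap: 0.274
```

Call:
step_arm(moves=[[[3,-0.35,0],[0,0,0],-1],[[0,0,0],[0,0,0],-1],[[0,0,0],[0,0,0],-1]])

```text
time: 12.73
tcp_pos: [0.4487, 0.2568, 0.2031]
ee_rot: [0.0, 0.677, 0.736, -0.004]
ft_force: [0.8, -0.1, -1.5]
finger_gap: 0.267
```

Run:
```python
from h import *
to([.478,.246,.07],1.571); snap('wrist','w8')
```

```text
t 12.73 tcp [0.4487 0.2568 0.2031] yaw 1.654 gap 0.267 F [ 0.8 -0.1 -1.5] q6 0.37
 shift cm in tool [-1.24  2.9  13.3 ] norm 13.67 rot [-0.005  0.006  0.083]  shift cm in tool after turn [-1.08  2.93 13.31]
```

View pics/w8.png

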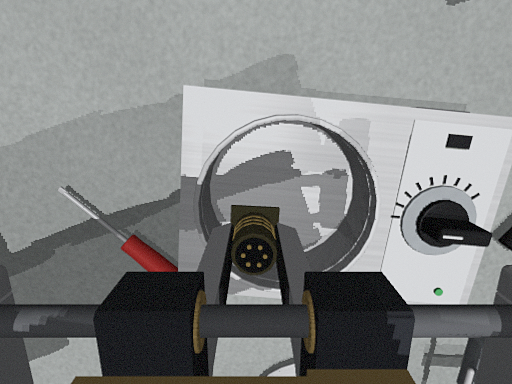

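Call:
step_arm(moves=[[[0,0,0],[-0.005,0.006,0.083],-1],[[-1.08,2.93,0],[0,0,0],-1],[[0,0,2],[0,0,0],-1],[[0,0,3],[0,0,0],-1],[[0,0,3],[0,0,0],-1],[[0,0,0],[0,0,0],-1]])

```text
time: 13.28
tcp_pos: [0.4811, 0.2387, 0.1201]
ee_rot: [0.0, 0.711, 0.703, 0.001]
ft_force: [-1.2, -0.8, -1.5]
finger_gap: 0.271
```

Run:
```python
from h import *
to([.478,.246,.07],1.571)
```

```text
t 13.28 tcp [0.4811 0.2387 0.1201] yaw 1.559 gap 0.271 F [-1.2 -0.8 -1.5] q6 0.40
 shift cm in tool [ 0.73 -0.33  5.01] norm 5.07 rot [ 0.002 -0.    -0.012]  shift cm in tool after turn [ 0.73 -0.31  5.01]
```

Call:
step_arm(moves=[[[0.73,-0.33,2],[0,0,-0.012],-1],[[0,0,2],[0,0,0],-1],[[0,0,0.8],[0,0,0],-1],[[0,0,0],[0,0,0],-0.5],[[0,0,0],[0,0,0],-0.2],[[0,0,0],[0,0,0],-0.2],[[0,0,-1],[0,0,0],-0.2],[[0,0,-4],[0,0,0],-0.2],[[0,0,-4],[0,0,0],-0.2],[[0,0,-4],[0,0,0],0],[[0,0,0],[0,0,0],0]])

```text
time: 14.2
tcp_pos: [0.4805, 0.2408, 0.2173]
ee_rot: [0.002, 0.71, 0.705, 0.003]
ft_force: [-0.8, -0.4, 0.7]
finger_gap: 0.485
```

Run:
```python
from h import *
to([.449,-.25,.2],1.571); snap('wrist','w9'); snap('top','t9')
```

```text
t 14.20 tcp [0.4805 0.2408 0.2173] yaw 1.564 gap 0.485 F [-0.8 -0.4  0.7] q6 0.40
 shift cm in tool [-49.1   -2.82   1.61] norm 49.21 rot [ 0.007 -0.002 -0.007]  shift cm in tool after turn [-49.08  -3.16   1.73]
```

View pics/w9.png

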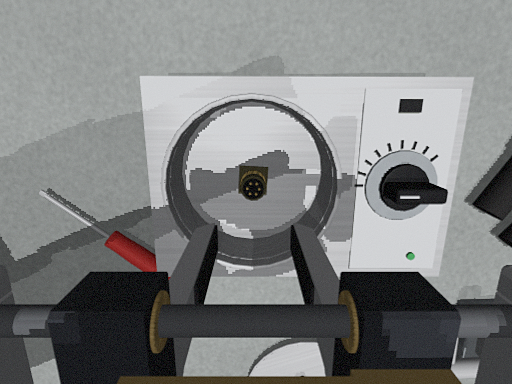

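View pics/t9.png

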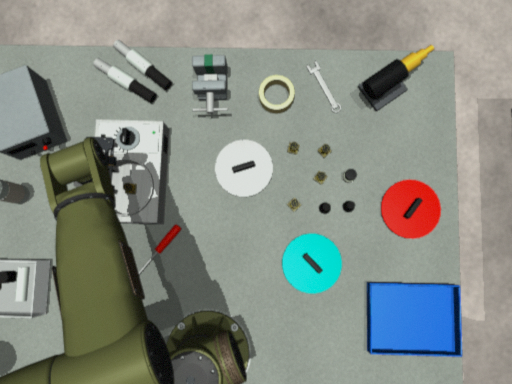

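Call:
step_arm(moves=[[[-3.9,-0.26,0],[0.007,0,-0.007],0],[[-3.9,-0.26,0],[0,0,0.006],0],[[-3.9,-0.26,0],[0,0,0.006],0],[[-3.9,-0.26,0],[0,0,0.006],0],[[-3.9,-0.26,0],[0,0,0.006],0],[[-3.9,-0.26,0],[0,0,0.006],0],[[-3.9,-0.26,0],[0,0,0.006],0],[[-3.9,-0.26,0],[0,0,0.006],0],[[-3.9,-0.26,0],[0,0,0.006],0],[[-3.9,-0.26,0],[0,0,0.006],0],[[-3.9,-0.26,0],[0,0,0.006],0],[[-3.9,-0.26,0],[0,0,0.006],0]])

```text
time: 15.3
tcp_pos: [0.4255, -0.2407, 0.2023]
ee_rot: [-0.009, 0.727, 0.686, -0.008]
ft_force: [0.8, -0.6, 1.3]
finger_gap: 0.501
```

Call:
step_arm(moves=[[[-1,0,3],[0,0,0],0],[[0,0,3],[0,0,0],0],[[0,0,3],[0,0,0],0],[[0,0,0],[0,0,0],0],[[0,0,0],[0,0,0],0]])

```text
time: 15.72
tcp_pos: [0.4181, -0.258, 0.1063]
ee_rot: [-0.012, 0.731, 0.683, -0.009]
ft_force: [-0.7, 0.5, -0.5]
finger_gap: 0.498
```

Run:
```python
from h import *
to([.449,-.25,.033],1.571); im,c=snap('wrist','w10'); print(w2px(c,[.449,-.25,.05]))
```

```text
t 15.72 tcp [ 0.4181 -0.258   0.1063] yaw 1.503 gap 0.498 F [-0.7  0.5 -0.5] q6 -0.55
 shift cm in tool [0.98 3.24 7.25] norm 8.00 rot [-0.029 -0.004 -0.068]  shift cm in tool after turn [0.8  3.09 7.33]
[296.81343772 203.31739936]
```

View pics/w10.png

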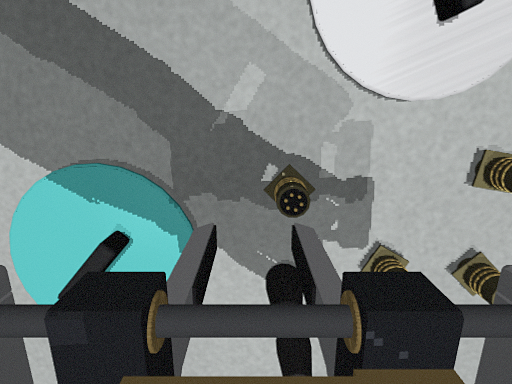

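Call:
step_arm(moves=[[[0,0,0],[-0.029,-0.004,-0.068],0],[[0.8,2.9,0],[0,0,0],0],[[0,0,2],[0,0,0],0],[[0,0,2.5],[0,0,0],0],[[0,0,0],[0,0,0],0]])

```text
time: 16.18
tcp_pos: [0.4519, -0.2497, 0.0691]
ee_rot: [0.005, 0.705, 0.71, 0.002]
ft_force: [-1.4, 1.1, -0.4]
finger_gap: 0.499
```

Run:
```python
from h import *
to([.447,-.249,.033],1.571)
```

```text
t 16.18 tcp [ 0.4519 -0.2497  0.0691] yaw 1.578 gap 0.499 F [-1.4  1.1 -0.4] q6 -0.58
 shift cm in tool [ 0.1  -0.53  3.6 ] norm 3.64 rot [0.01  0.005 0.007]  shift cm in tool after turn [ 0.07 -0.49  3.61]
```

Call:
step_arm(moves=[[[0,-0.4,1.8],[0,0,0],0],[[0,0,1.6],[0,0,0],0],[[0,0,0],[0,0,0],-0.6],[[0,0,0],[0,0,0],-1],[[0,0,0],[0,0,0],-1],[[0,0,0],[0,0,0],-1],[[0,0,-0.5],[0,0,0],-1],[[0,0,-3.5],[0,0,0],-1],[[0,0,-4],[0,0,0],-1],[[0,0,-4],[0,0,0],-1],[[0,0,-4],[0,0,0],-1],[[0,0,0],[0,0,0],-1]])

```text
time: 17.18
tcp_pos: [0.4486, -0.2487, 0.2175]
ee_rot: [0.011, 0.704, 0.711, 0.003]
ft_force: [0.5, -0.2, 0.0]
finger_gap: 0.267
```

Run:
```python
from h import *
to([.45,.21,.2],1.571)
```

```text
t 17.18 tcp [ 0.4486 -0.2487  0.2175] yaw 1.581 gap 0.267 F [ 0.5 -0.2  0. ] q6 -0.59
 shift cm in tool [45.88  0.56  1.23] norm 45.90 rot [0.019 0.011 0.01 ]  shift cm in tool after turn [45.87  0.15  1.75]
```

Call:
step_arm(moves=[[[3.8,0,0],[0.019,0.011,0.01],-1],[[3.8,0,0],[0,0,0],-1],[[3.8,0,0],[0,0,0],-1],[[3.8,0,0],[0,0,0],-1],[[3.8,0,0],[0,0,0],-1],[[3.8,0,0],[0,0,0],-1],[[3.8,0,0],[0,0,0],-1],[[3.8,0,0],[0,0,0],-1],[[3.8,0,0],[0,0,0],-1],[[3.8,0,0],[0,0,0],-1],[[3.8,0,0],[0,0,0],-1],[[2.5,0,0],[0,0,0],-1]])

```text
time: 18.18
tcp_pos: [0.4476, 0.2093, 0.2298]
ee_rot: [0.009, 0.711, 0.703, 0.006]
ft_force: [0.6, 1.0, -1.2]
finger_gap: 0.268
```

Call:
step_arm(moves=[[[0,0,0],[0,0,0],-1],[[0,0,0],[0,0,0],-1]])

```text
time: 18.35
tcp_pos: [0.4466, 0.2139, 0.231]
ee_rot: [0.009, 0.709, 0.705, 0.007]
ft_force: [0.1, -0.4, 0.7]
finger_gap: 0.268
```

Run:
```python
from h import *
to([.45,.21,.072],1.571)
```

```text
t 18.35 tcp [0.4466 0.2139 0.231 ] yaw 1.566 gap 0.268 F [ 0.1 -0.4  0.7] q6 0.39
 shift cm in tool [-3.40e-01 -1.00e-02  1.59e+01] norm 15.91 rot [ 0.022  0.003 -0.005]  shift cm in tool after turn [-0.39  0.34 15.9 ]
```

Call:
step_arm(moves=[[[-0.4,0.3,1.5],[0.022,0.003,-0.005],-1],[[0,0,3.5],[0,0,0],-1],[[0,0,3.5],[0,0,0],-1],[[0,0,2.5],[0,0,0],-1],[[0,0,0],[0,0,0],-1]])

```text
time: 18.77
tcp_pos: [0.4518, 0.2068, 0.1221]
ee_rot: [0.002, 0.708, 0.707, 0.004]
ft_force: [-0.5, 0.2, -1.0]
finger_gap: 0.27
```

Run:
```python
from h import *
to([.45,.21,.071],1.571)
```

```text
t 18.77 tcp [0.4518 0.2068 0.1221] yaw 1.570 gap 0.270 F [-0.5  0.2 -1. ] q6 0.36
 shift cm in tool [ 0.3  -0.22  5.11] norm 5.13 rot [ 0.008 -0.003 -0.001]  shift cm in tool after turn [ 0.32 -0.18  5.11]
```

Call:
step_arm(moves=[[[0.3,-0.2,2],[0.008,-0.003,0],-1],[[0,0,2],[0,0,0],-1],[[0,0,1],[0,0,0],-1],[[0,0,0],[0,0,0],-0.5],[[0,0,0],[0,0,0],-0.2],[[0,0,0],[0,0,0],-0.2],[[0,0,-1],[0,0,0],-0.2],[[0,0,-4],[0,0,0],-0.2],[[0,0,-4],[0,0,0],-0.2],[[0,0,-4],[0,0,0],0],[[0,0,0],[0,0,0],0]])

```text
time: 19.68
tcp_pos: [0.4529, 0.2052, 0.2215]
ee_rot: [0.002, 0.71, 0.704, 0.004]
ft_force: [-0.4, 0.3, 0.7]
finger_gap: 0.492
```

Run:
```python
from h import *
to([.5315,-.327,.21],1.571); snap('wrist','w11')
```

```text
t 19.68 tcp [0.4529 0.2052 0.2215] yaw 1.563 gap 0.492 F [-0.4  0.3  0.7] q6 0.36
 shift cm in tool [-53.16   8.28   1.02] norm 53.81 rot [ 0.009 -0.004 -0.008]  shift cm in tool after turn [-53.23   7.85   1.15]
```

View pics/w11.png

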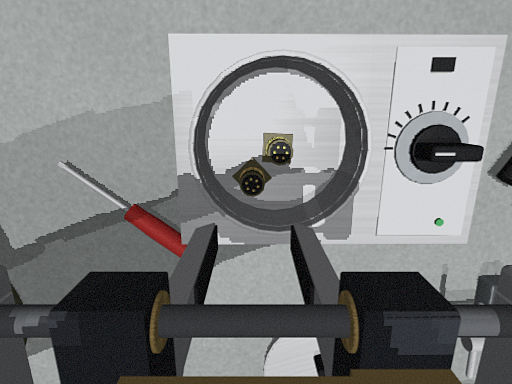

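Call:
step_arm(moves=[[[-3.8,0.57,0],[0.009,-0.004,-0.008],0],[[-3.8,0.57,0],[0,0,0],0],[[-3.8,0.57,0],[0,0,0],0],[[-3.8,0.57,0],[0,0,0],0],[[-3.8,0.57,0],[0,0,0],0],[[-3.8,0.57,0],[0,0,0],0],[[-3.8,0.57,0],[0,0,0],0],[[-3.8,0.57,0],[0,0,0],0],[[-3.8,0.57,0],[0,0,0],0],[[-3.8,0.57,0],[0,0,0],0],[[-3.8,0.57,0],[0,0,0],0],[[-3.8,0.57,0],[0,0,0],0]])

```text
time: 20.73
tcp_pos: [0.519, -0.2667, 0.2202]
ee_rot: [-0.001, 0.704, 0.711, -0.001]
ft_force: [1.1, 0.9, -0.6]
finger_gap: 0.499
```

Call:
step_arm(moves=[[[-3.8,0.57,0],[0,0,0],0],[[-2.8,0.57,2.5],[0,0,0],0],[[0,0,3],[0,0,0],0],[[0,0,3],[0,0,0],0],[[0,0,0],[0,0,0],0],[[0,0,0],[0,0,0],0]])

```text
time: 21.23
tcp_pos: [0.5278, -0.3451, 0.1311]
ee_rot: [-0.002, 0.707, 0.707, -0.001]
ft_force: [0.4, -0.2, -0.3]
finger_gap: 0.501
```

Run:
```python
from h import *
to([.5315,-.327,.033],1.571); im,c=snap('wrist','w12'); print(w2px(c,[.5315,-.327,.05]))
```

```text
t 21.23 tcp [ 0.5278 -0.3451  0.1311] yaw 1.572 gap 0.501 F [ 0.4 -0.2 -0.3] q6 -0.64
 shift cm in tool [1.8  0.41 9.81] norm 9.99 rot [-0.004 -0.001  0.001]  shift cm in tool after turn [1.81 0.37 9.81]
[259.07173841 184.89167019]
```

View pics/w12.png

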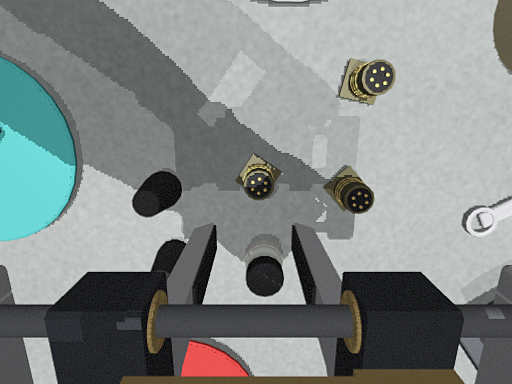

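Call:
step_arm(moves=[[[1.8,0.4,1],[0,0,0],0],[[0,0,3],[0,0,0],0],[[0,0,2.5],[0,0,0],0],[[0,0,0],[0,0,0],0],[[0,0,0],[0,0,0],0]])

```text
time: 21.7
tcp_pos: [0.5357, -0.3265, 0.076]
ee_rot: [0.005, 0.706, 0.708, 0.0]
ft_force: [-0.0, 0.1, 0.3]
finger_gap: 0.503
```

Run:
```python
from h import *
to([.5315,-.327,.033],1.571)
```

```text
t 21.70 tcp [ 0.5357 -0.3265  0.076 ] yaw 1.574 gap 0.503 F [-0.   0.1  0.3] q6 -0.61
 shift cm in tool [-0.02 -0.45  4.3 ] norm 4.32 rot [0.007 0.007 0.003]  shift cm in tool after turn [-0.05 -0.42  4.3 ]
```

Call:
step_arm(moves=[[[0,-0.4,2.3],[0.007,0.007,0],0],[[0,0,1.8],[0,0,0],0],[[0,0,0],[0,0,0],-0.6],[[0,0,0],[0,0,0],-1],[[0,0,0],[0,0,0],-1],[[0,0,0],[0,0,0],-1],[[0,0,-0.5],[0,0,0],-1],[[0,0,-3.5],[0,0,0],-1],[[0,0,-4],[0,0,0],-1],[[0,0,-4],[0,0,0],-1],[[0,0,-4],[0,0,0],-1],[[0,0,0],[0,0,0],-1]])

```text
time: 22.7
tcp_pos: [0.5342, -0.3273, 0.2217]
ee_rot: [0.009, 0.705, 0.709, 0.002]
ft_force: [-0.2, -0.6, -0.2]
finger_gap: 0.275
```

Run:
```python
from h import *
to([.506,.21,.21],1.571)
```

```text
t 22.70 tcp [ 0.5342 -0.3273  0.2217] yaw 1.576 gap 0.275 F [-0.2 -0.6 -0.2] q6 -0.61
 shift cm in tool [53.75 -2.55  0.59] norm 53.81 rot [0.015 0.01  0.005]  shift cm in tool after turn [53.73 -2.81  1.17]
```

Call:
step_arm(moves=[[[3.8,-0.2,0],[0.015,0.01,0.005],-1],[[3.8,-0.2,0],[0,0,0],-1],[[3.8,-0.2,0],[0,0,0],-1],[[3.8,-0.2,0],[0,0,0],-1],[[3.8,-0.2,0],[0,0,0],-1],[[3.8,-0.2,0],[0,0,0],-1],[[3.8,-0.2,0],[0,0,0],-1],[[3.8,-0.2,0],[0,0,0],-1],[[3.8,-0.2,0],[0,0,0],-1],[[3.8,-0.2,0],[0,0,0],-1],[[3.8,-0.2,0],[0,0,0],-1],[[3.8,-0.2,0],[0,0,0],-1]])

```text
time: 23.7
tcp_pos: [0.5087, 0.1417, 0.2346]
ee_rot: [0.01, 0.711, 0.703, 0.005]
ft_force: [0.6, -0.0, -0.5]
finger_gap: 0.274
```

Call:
step_arm(moves=[[[3.8,-0.2,0],[0,0,0],-1],[[2.5,0,0],[0,0,0],-1],[[0,0,0],[0,0,0],-1],[[0,0,0],[0,0,0],-1]])

```text
time: 24.03
tcp_pos: [0.505, 0.2148, 0.2379]
ee_rot: [0.011, 0.708, 0.706, 0.008]
ft_force: [-0.2, -0.1, -1.0]
finger_gap: 0.277
```

Run:
```python
from h import *
to([.506,.21,.072],1.571)
```

```text
t 24.03 tcp [0.505  0.2148 0.2379] yaw 1.568 gap 0.277 F [-0.2 -0.1 -1. ] q6 0.35
 shift cm in tool [-0.42 -0.34 16.59] norm 16.59 rot [ 0.026  0.004 -0.003]  shift cm in tool after turn [-0.48  0.1  16.59]
```

Call:
step_arm(moves=[[[-0.45,0.1,1.5],[0.026,0.004,-0.003],-1],[[0,0,3.5],[0,0,0],-1],[[0,0,3.5],[0,0,0],-1],[[0,0,3],[0,0,0],-1],[[0,0,0],[0,0,0],-1]])

```text
time: 24.45
tcp_pos: [0.5077, 0.2047, 0.1193]
ee_rot: [-0.001, 0.708, 0.706, 0.001]
ft_force: [-0.9, -0.5, -2.3]
finger_gap: 0.277
```

Run:
```python
from h import *
to([.507,.21,.071],1.571)
```

```text
t 24.45 tcp [0.5077 0.2047 0.1193] yaw 1.567 gap 0.277 F [-0.9 -0.5 -2.3] q6 0.32
 shift cm in tool [ 0.52 -0.07  4.83] norm 4.86 rot [-0.    -0.003 -0.004]  shift cm in tool after turn [ 0.53 -0.07  4.83]
```

Call:
step_arm(moves=[[[0.5,-0.1,2],[0,0,0],-1],[[0,0,2],[0,0,0],-1],[[0,0,0.7],[0,0,0],-1],[[0,0,0],[0,0,0],-0.5],[[0,0,0],[0,0,0],-0.2],[[0,0,0],[0,0,0],-0.2],[[0,0,-1],[0,0,0],-0.2],[[0,0,-4],[0,0,0],-0.2],[[0,0,-4],[0,0,0],-0.2],[[0,0,-4],[0,0,0],0],[[0,0,0],[0,0,0],0]])

```text
time: 25.37
tcp_pos: [0.51, 0.2003, 0.2171]
ee_rot: [-0.003, 0.712, 0.702, 0.0]
ft_force: [0.8, 0.1, 1.5]
finger_gap: 0.486
```

Run:
```python
from h import *
to([.620,-.244,.21],1.571); snap('wrist','w13')
```

```text
t 25.37 tcp [0.51   0.2003 0.2171] yaw 1.556 gap 0.486 F [0.8 0.1 1.5] q6 0.32
 shift cm in tool [-44.26  11.66   0.41] norm 45.77 rot [-0.004 -0.006 -0.015]  shift cm in tool after turn [-44.43  10.99   0.71]
```

View pics/w13.png

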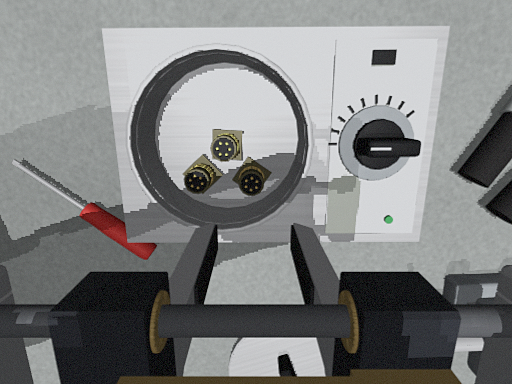

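Call:
step_arm(moves=[[[-3.7,0.92,0],[-0.004,-0.006,-0.015],0],[[-3.7,0.92,0],[0,0,0],0],[[-3.7,0.92,0],[0,0,0],0],[[-3.7,0.92,0],[0,0,0],0],[[-3.7,0.92,0],[0,0,0],0],[[-3.7,0.92,0],[0,0,0],0],[[-3.7,0.92,0],[0,0,0],0],[[-3.7,0.92,0],[0,0,0],0],[[-3.7,0.92,0],[0,0,0],0],[[-3.7,0.92,0],[0,0,0],0],[[-3.7,0.92,0],[0,0,0],0],[[-2.2,0.92,0],[0,0,0],0]])

```text
time: 26.42
tcp_pos: [0.619, -0.2472, 0.2123]
ee_rot: [-0.003, 0.704, 0.71, -0.002]
ft_force: [-0.9, 0.8, 0.7]
finger_gap: 0.498
```

Call:
step_arm(moves=[[[0,0,3],[0,0,0],0],[[0,0,3],[0,0,0],0],[[0,0,3],[0,0,0],0],[[0,0,0],[0,0,0],0]])

```text
time: 26.75
tcp_pos: [0.6173, -0.2553, 0.1176]
ee_rot: [-0.003, 0.707, 0.707, -0.002]
ft_force: [0.8, 0.4, -1.4]
finger_gap: 0.503
```

Run:
```python
from h import *
to([.62,-.244,.033],1.571); im,c=snap('wrist','w14'); print(w2px(c,[.62,-.244,.05]))
```

```text
t 26.75 tcp [ 0.6173 -0.2553  0.1176] yaw 1.570 gap 0.503 F [ 0.8  0.4 -1.4] q6 -0.44
 shift cm in tool [1.12 0.33 8.45] norm 8.54 rot [-0.007 -0.001 -0.001]  shift cm in tool after turn [1.13 0.27 8.46]
[258.28093718 197.23646507]
```

View pics/w14.png

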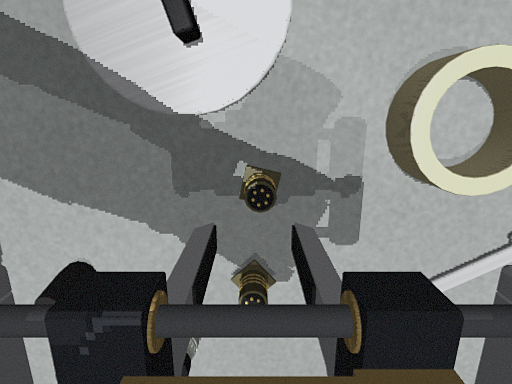

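Call:
step_arm(moves=[[[1.25,0.2,1],[0,0,0],0],[[0,0,3],[0,0,0],0],[[0,0,1.5],[0,0,0],0],[[0,0,0],[0,0,0],0]])

```text
time: 27.13
tcp_pos: [0.6235, -0.2412, 0.0715]
ee_rot: [0.003, 0.707, 0.707, 0.0]
ft_force: [-0.8, 1.0, -0.7]
finger_gap: 0.498
```

Run:
```python
from h import *
to([.621,-.2425,.033],1.571)
```

```text
t 27.13 tcp [ 0.6235 -0.2412  0.0715] yaw 1.571 gap 0.498 F [-0.8  1.  -0.7] q6 -0.42
 shift cm in tool [-0.11 -0.26  3.85] norm 3.86 rot [ 0.005  0.004 -0.   ]  shift cm in tool after turn [-0.13 -0.25  3.85]
```

Call:
step_arm(moves=[[[-0.1,-0.25,2],[0.005,0.004,0],0],[[0,0,1.7],[0,0,0],0],[[0,0,0],[0,0,0],-0.6],[[0,0,0],[0,0,0],-1],[[0,0,0],[0,0,0],-1],[[0,0,0],[0,0,0],-1],[[0,0,-0.5],[0,0,0],-1],[[0,0,-3.5],[0,0,0],-1],[[0,0,-4],[0,0,0],-1],[[0,0,-4],[0,0,0],-1],[[0,0,-4],[0,0,0],-1],[[0,0,0],[0,0,0],-1]])

```text
time: 28.13
tcp_pos: [0.6237, -0.2385, 0.2176]
ee_rot: [0.007, 0.706, 0.708, 0.003]
ft_force: [1.3, -0.3, -0.0]
finger_gap: 0.272
```

Run:
```python
from h import *
to([.507,.282,.21],1.571)
```

```text
t 28.13 tcp [ 0.6237 -0.2385  0.2176] yaw 1.574 gap 0.272 F [ 1.3 -0.3 -0. ] q6 -0.42
 shift cm in tool [ 52.09 -11.51   0.32] norm 53.35 rot [0.013 0.005 0.003]  shift cm in tool after turn [ 52.06 -11.66   0.76]
```

Call:
step_arm(moves=[[[3.7,-0.83,0],[0.013,0.005,0.003],-1],[[3.7,-0.83,0],[0,0,0],-1],[[3.7,-0.83,0],[0,0,0],-1],[[3.7,-0.83,0],[0,0,0],-1],[[3.7,-0.83,0],[0,0,0],-1],[[3.7,-0.83,0],[0,0,0],-1],[[3.7,-0.83,0],[0,0,0],-1],[[3.7,-0.83,0],[0,0,0],-1],[[3.7,-0.83,0],[0,0,0],-1],[[3.7,-0.83,0],[0,0,0],-1],[[3.7,-0.83,0],[0,0,0],-1],[[3.7,-0.83,0],[0,0,0],-1]])

```text
time: 29.13
tcp_pos: [0.5212, 0.2175, 0.2309]
ee_rot: [0.01, 0.711, 0.703, 0.007]
ft_force: [0.3, 0.2, -0.4]
finger_gap: 0.269
```

Call:
step_arm(moves=[[[3.7,-0.83,0],[0,0,0],-1],[[2.2,-0.83,0],[0,0,0],-1],[[0,0,0],[0,0,0],-1],[[0,0,0],[0,0,0],-1]])

```text
time: 29.47
tcp_pos: [0.5015, 0.2863, 0.2341]
ee_rot: [0.01, 0.709, 0.705, 0.01]
ft_force: [-0.8, -0.7, -0.4]
finger_gap: 0.269
```

Run:
```python
from h import *
to([.507,.282,.072],1.571)
```

```text
t 29.47 tcp [0.5015 0.2863 0.2341] yaw 1.566 gap 0.269 F [-0.8 -0.7 -0.4] q6 0.47
 shift cm in tool [-0.43  0.09 16.22] norm 16.23 rot [ 0.029 -0.    -0.005]  shift cm in tool after turn [-0.43  0.55 16.21]
```

Call:
step_arm(moves=[[[-0.4,0.4,1.5],[0.029,0,-0.005],-1],[[0,0,3.5],[0,0,0],-1],[[0,0,3.5],[0,0,0],-1],[[0,0,2.8],[0,0,0],-1],[[0,0,0],[0,0,0],-1]])

```text
time: 29.88
tcp_pos: [0.5093, 0.2789, 0.1231]
ee_rot: [0.001, 0.708, 0.706, 0.004]
ft_force: [-0.7, -0.8, -1.3]
finger_gap: 0.27
```

Run:
```python
from h import *
to([.507,.283,.071],1.571)
```

```text
t 29.88 tcp [0.5093 0.2789 0.1231] yaw 1.569 gap 0.270 F [-0.7 -0.8 -1.3] q6 0.44
 shift cm in tool [ 0.38 -0.27  5.21] norm 5.23 rot [ 0.008 -0.004 -0.002]  shift cm in tool after turn [ 0.41 -0.23  5.21]
```

Call:
step_arm(moves=[[[0.4,-0.25,2],[0.008,-0.004,0],-1],[[0,0,2],[0,0,0],-1],[[0,0,1],[0,0,0],-1],[[0,0,0],[0,0,0],-0.5],[[0,0,0],[0,0,0],-0.2],[[0,0,0],[0,0,0],-0.2],[[0,0,-1],[0,0,0],-0.2],[[0,0,-4],[0,0,0],-0.2],[[0,0,-4],[0,0,0],-0.2],[[0,0,-4],[0,0,0],0],[[0,0,0],[0,0,0],0]])

```text
time: 30.8
tcp_pos: [0.5115, 0.2782, 0.2231]
ee_rot: [0.002, 0.71, 0.704, 0.006]
ft_force: [0.4, 0.2, 1.1]
finger_gap: 0.487
```

Run:
```python
from h import *
to([.6155,-.340,.21],1.571); snap('wrist','w15')
```

```text
t 30.80 tcp [0.5115 0.2782 0.2231] yaw 1.562 gap 0.487 F [0.4 0.2 1.1] q6 0.44
 shift cm in tool [-61.73  10.94   1.11] norm 62.70 rot [ 0.011 -0.005 -0.009]  shift cm in tool after turn [-61.82  10.39   1.31]
```

View pics/w15.png

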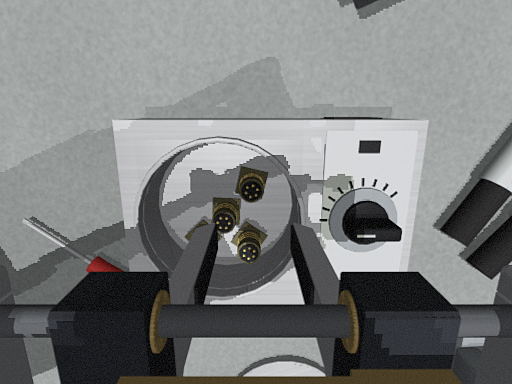

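Call:
step_arm(moves=[[[-3.85,0.65,0],[0.011,-0.005,-0.009],0],[[-3.85,0.65,0],[0,0,0],0],[[-3.85,0.65,0],[0,0,0],0],[[-3.85,0.65,0],[0,0,0],0],[[-3.85,0.65,0],[0,0,0],0],[[-3.85,0.65,0],[0,0,0],0],[[-3.85,0.65,0],[0,0,0],0],[[-3.85,0.65,0],[0,0,0],0],[[-3.85,0.65,0],[0,0,0],0],[[-3.85,0.65,0],[0,0,0],0],[[-3.85,0.65,0],[0,0,0],0],[[-3.85,0.65,0],[0,0,0],0]])

```text
time: 31.85
tcp_pos: [0.5889, -0.1994, 0.2255]
ee_rot: [0.0, 0.703, 0.711, 0.001]
ft_force: [0.6, 1.2, -0.3]
finger_gap: 0.497
```

Call:
step_arm(moves=[[[-3.85,0.65,0],[0,0,0],0],[[-3.85,0.65,0],[0,0,0],0],[[-3.85,0.65,0],[0,0,0],0],[[-2.2,0.65,2.5],[0,0,0],0],[[0,0,3],[0,0,0],0],[[0,0,3],[0,0,0],0],[[0,0,0],[0,0,0],0]])

```text
time: 32.43
tcp_pos: [0.6135, -0.3544, 0.1384]
ee_rot: [0.002, 0.707, 0.707, 0.0]
ft_force: [0.5, 0.3, -1.2]
finger_gap: 0.503
```

Run:
```python
from h import *
to([.6155,-.34,.033],1.571); im,c=snap('wrist','w16'); print(w2px(c,[.6155,-.34,.05]))
```

```text
t 32.43 tcp [ 0.6135 -0.3544  0.1384] yaw 1.572 gap 0.503 F [ 0.5  0.3 -1.2] q6 -0.58
 shift cm in tool [ 1.46  0.17 10.54] norm 10.64 rot [0.003 0.002 0.001]  shift cm in tool after turn [ 1.44  0.2  10.54]
[256.25443507 186.89970229]
```

View pics/w16.png

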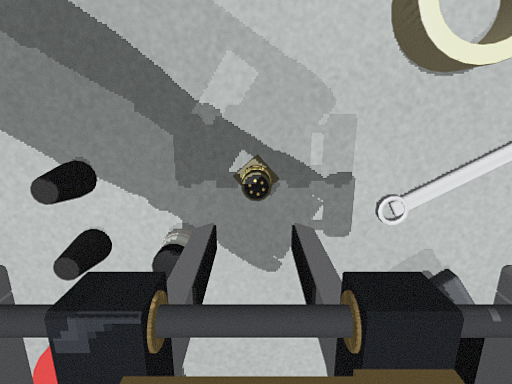

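Call:
step_arm(moves=[[[1.4,0.1,1.5],[0,0,0],0],[[0,0,3],[0,0,0],0],[[0,0,2],[0,0,0],0],[[0,0,0],[0,0,0],0]])

```text
time: 32.82
tcp_pos: [0.6189, -0.341, 0.0863]
ee_rot: [0.009, 0.706, 0.708, 0.002]
ft_force: [-0.7, 1.0, -0.5]
finger_gap: 0.5
```

Run:
```python
from h import *
to([.6155,-.34,.033],1.571)
```

```text
t 32.82 tcp [ 0.6189 -0.341   0.0863] yaw 1.573 gap 0.500 F [-0.7  1.  -0.5] q6 -0.56
 shift cm in tool [ 0.15 -0.42  5.32] norm 5.34 rot [0.016 0.009 0.002]  shift cm in tool after turn [ 0.1  -0.34  5.33]
```

Call:
step_arm(moves=[[[0,-0.35,2.3],[0.016,0.009,0],0],[[0,0,2.3],[0,0,0],0],[[0,0,0.4],[0,0,0],0],[[0,0,0],[0,0,0],-0.6],[[0,0,0],[0,0,0],-1],[[0,0,0],[0,0,0],-1],[[0,0,0],[0,0,0],-1],[[0,0,-0.5],[0,0,0],-1],[[0,0,-3.5],[0,0,0],-1],[[0,0,-4],[0,0,0],-1],[[0,0,-4],[0,0,0],-1],[[0,0,-4],[0,0,0],-1]])

```text
time: 33.82
tcp_pos: [0.617, -0.3399, 0.2151]
ee_rot: [0.003, 0.705, 0.709, 0.0]
ft_force: [0.3, -0.5, -1.1]
finger_gap: 0.272
```

Run:
```python
from h import *
to([.449,.282,.21],1.571)
```

```text
t 33.82 tcp [ 0.617  -0.3399  0.2151] yaw 1.576 gap 0.272 F [ 0.3 -0.5 -1.1] q6 -0.56
 shift cm in tool [ 62.27 -16.5    0.23] norm 64.42 rot [0.004 0.003 0.005]  shift cm in tool after turn [ 62.19 -16.79   0.51]
```

Call:
step_arm(moves=[[[3.65,-0.99,0],[0.004,0.003,0.005],-1],[[3.65,-0.99,0],[0,0,0],-1],[[3.65,-0.99,0],[0,0,0],-1],[[3.65,-0.99,0],[0,0,0],-1],[[3.65,-0.99,0],[0,0,0],-1],[[3.65,-0.99,0],[0,0,0],-1],[[3.65,-0.99,0],[0,0,0],-1],[[3.65,-0.99,0],[0,0,0],-1],[[3.65,-0.99,0],[0,0,0],-1],[[3.65,-0.99,0],[0,0,0],-1],[[3.65,-0.99,0],[0,0,0],-1],[[3.65,-0.99,0],[0,0,0],-1]])

```text
time: 34.82
tcp_pos: [0.496, 0.108, 0.2344]
ee_rot: [0.018, 0.711, 0.703, 0.008]
ft_force: [1.3, 0.4, -0.7]
finger_gap: 0.275
```

Call:
step_arm(moves=[[[3.65,-0.99,0],[0,0,0],-1],[[3.65,-0.99,0],[0,0,0],-1],[[3.65,-0.99,0],[0,0,0],-1],[[3.65,-0.99,0],[0,0,0],-1],[[2.2,-0.5,0],[0,0,0],-1],[[0,0,0],[0,0,0],-1],[[0,0,0],[0,0,0],-1]])

```text
time: 35.4
tcp_pos: [0.4464, 0.2907, 0.2382]
ee_rot: [0.019, 0.708, 0.705, 0.013]
ft_force: [0.4, -1.8, -0.0]
finger_gap: 0.274
```

Run:
```python
from h import *
to([.449,.283,.072],1.571)
```

```text
t 35.40 tcp [0.4464 0.2907 0.2382] yaw 1.566 gap 0.274 F [ 0.4 -1.8 -0. ] q6 0.54
 shift cm in tool [-0.61 -0.49 16.63] norm 16.64 rot [ 0.045  0.009 -0.004]  shift cm in tool after turn [-0.77  0.26 16.62]
```

Call:
step_arm(moves=[[[-0.5,0.2,1],[0.045,0.009,-0.004],-1],[[-0.2,0,3.5],[0,0,0],-1],[[0,0,3.5],[0,0,0],-1],[[0,0,3.2],[0,0,0],-1],[[0,0,0],[0,0,0],-1]])

```text
time: 35.82
tcp_pos: [0.4517, 0.2809, 0.1286]
ee_rot: [0.001, 0.708, 0.706, 0.004]
ft_force: [-0.4, -1.1, -1.4]
finger_gap: 0.272
```

Run:
```python
from h import *
to([.449,.283,.071],1.571)
```

```text
t 35.82 tcp [0.4517 0.2809 0.1286] yaw 1.569 gap 0.272 F [-0.4 -1.1 -1.4] q6 0.49
 shift cm in tool [ 0.18 -0.31  5.76] norm 5.77 rot [ 0.007 -0.005 -0.002]  shift cm in tool after turn [ 0.21 -0.27  5.76]
```

Call:
step_arm(moves=[[[0.2,-0.3,2],[0.007,-0.005,0],-1],[[0,0,2.3],[0,0,0],-1],[[0,0,1.2],[0,0,0],-1],[[0,0,0],[0,0,0],-0.5],[[0,0,0],[0,0,0],-0.2],[[0,0,0],[0,0,0],-0.2],[[0,0,-1],[0,0,0],-0.2],[[0,0,-4],[0,0,0],-0.2],[[0,0,-4],[0,0,0],-0.2],[[-1,0,-4],[0,0,0],0],[[-3.5,1.5,-1],[0,0,0],0],[[-3,1,0],[0,0,0],0]])

```text
time: 36.82
tcp_pos: [0.4771, 0.2062, 0.2384]
ee_rot: [0.003, 0.708, 0.706, 0.008]
ft_force: [0.3, -0.1, -0.4]
finger_gap: 0.495
```

Call:
step_arm(moves=[[[0,0,0],[0,0,0],0],[[0,0,0],[0,0,0],0]])

```text
time: 36.98
tcp_pos: [0.4791, 0.2018, 0.2438]
ee_rot: [0.005, 0.71, 0.704, 0.011]
ft_force: [-0.1, 0.5, 0.6]
finger_gap: 0.499
```

Run:
```python
from h import *
to([.559,-.093,.21],1.571); snap('wrist','w17');crop('w17',100,0,440,250,2.3,'c10'); snap('top','t17')
```

```text
t 36.98 tcp [0.4791 0.2018 0.2438] yaw 1.564 gap 0.499 F [-0.1  0.5  0.6] q6 0.33
 shift cm in tool [-29.45   8.13   3.3 ] norm 30.73 rot [ 0.022 -0.009 -0.007]  shift cm in tool after turn [-29.48   7.99   3.38]
```

View pics/w17.png

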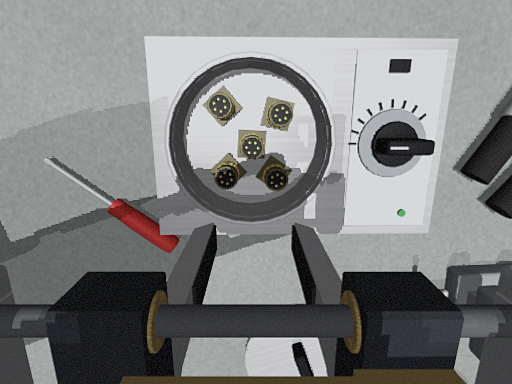

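View pics/t17.png

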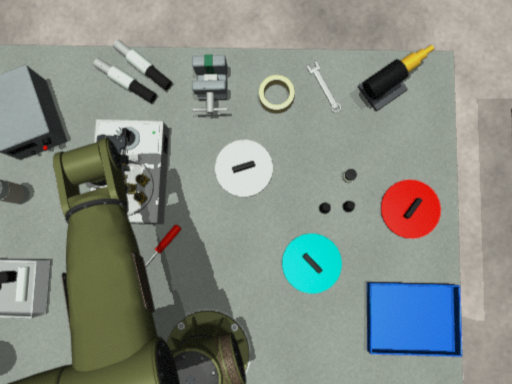

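View pics/c10.png

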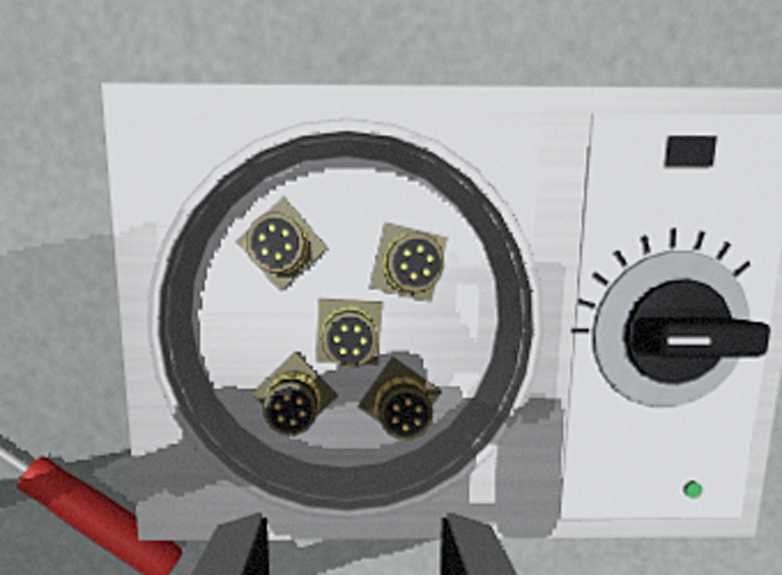

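```bash
cat > rim.py <<'E'
from h import *
from scipy.optimize import least_squares
im,c=load('w17')
pts=[(158,320),(530,325),(345,133),(345,508),(202,195),(487,190),(212,452),(482,455)]
P=np.array([px2w(c,100+u/2.3,v/2.3,.105)[:2] for u,v in pts]); print(np.round(P,4))
r=least_squares(lambda q:np.hypot(P[:,0]-q[0],P[:,1]-q[1])-q[2],[.478,.246,.08]); print(r.x,r.fun.round(4))
for n,u,v in [('TL',103,84),('BL',138,540),('BR',757,538)]: print(n,px2w(c,100+u/2.3,v/2.3,.09))
# auto: threshold
E
python3 rim.py
```

```text
[[0.3992 0.254 ]
 [0.5578 0.2504]
 [0.4792 0.3271]
 [0.4775 0.1686]
 [0.4209 0.304 ]
 [0.5371 0.3052]
 [0.4186 0.1958]
 [0.5394 0.1928]]
[0.47922207 0.24801466 0.08014294] [ 0.0001 -0.0015 -0.0011 -0.0007  0.0007  0.0012 -0.0002  0.0015]
TL [0.38043428 0.34848939 0.09      ]
BL [0.37780366 0.14845625 0.09      ]
BR [0.67974818 0.14453771 0.09      ]
```

Call:
step_arm(moves=[[[-3.6,1.0,0],[0.022,-0.009,-0.007],0],[[-3.6,1.0,0],[0,0,0],0],[[-3.6,1.0,0],[0,0,0],0],[[-3.6,1.0,0],[0,0,0],0],[[-3.6,1.0,0],[0,0,0],0],[[-3.6,1.0,0],[0,0,0],0],[[-3.6,1.0,0],[0,0,0],0],[[-3.0,1.0,0],[0,0,0],0],[[0,0,2],[0,0,-0.1],0],[[0,0,2],[0,0,-0.1],0],[[0,0,0],[0,0,-0.1],0],[[0,0,0],[0,0,0],0]])

```text
time: 38.08
tcp_pos: [0.5612, -0.0813, 0.1981]
ee_rot: [-0.005, 0.582, 0.813, -0.003]
ft_force: [0.4, 0.3, 0.2]
finger_gap: 0.499
```

Run:
```python
from h import *
to([.559,-.093,.034],1.866); im,c=snap('wrist','w18'); print(w2px(c,[.559,-.093,.047])); snap('top','t18');crop('t18',205,130,285,205,7,'c11')
```

```text
t 38.08 tcp [ 0.5612 -0.0813  0.1981] yaw 1.900 gap 0.499 F [0.4 0.3 0.2] q6 -0.54
 shift cm in tool [-1.11 -0.41 16.41] norm 16.45 rot [-0.011 -0.004  0.034]  shift cm in tool after turn [-1.06 -0.55 16.41]
[249.82809223 196.24741464]
```

View pics/w18.png

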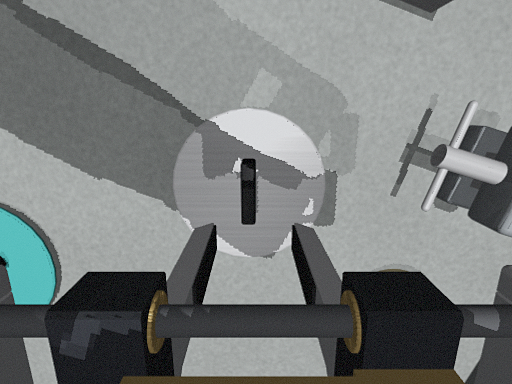

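Run:
```python
from h import *
crop('w18',165,100,335,265,4,'c12')
```

```text
(no output)
```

View pics/c12.png

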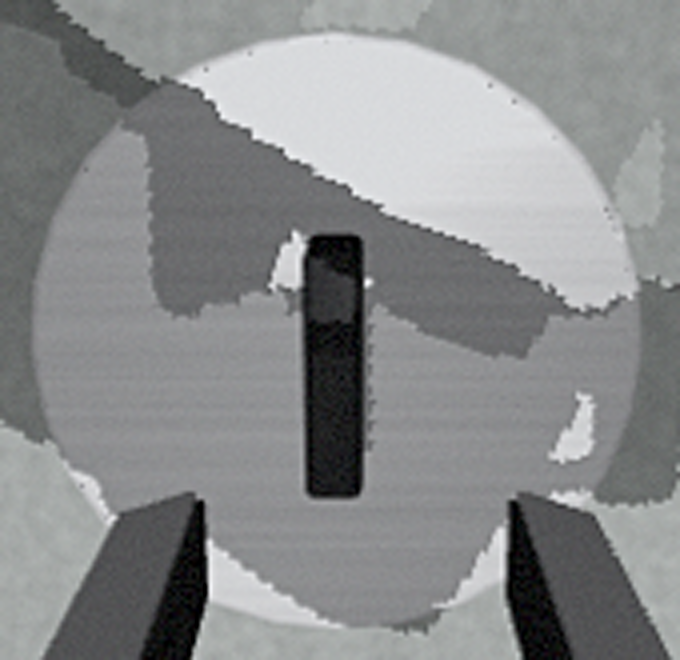

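Run:
```python
from h import *
im,c=load('w18')
g=lambda u,v:(165+u/4,100+v/4)
a=px2w(c,*g(334,237),.047);b=px2w(c,*g(334,495),.047);print(a,b,(a+b)/2,np.linalg.norm(a-b),np.arctan2(*(a-b)[1::-1]))
P=np.array([px2w(c,*g(u,v),.015)[:2] for u,v in [(35,320),(638,320),(338,33),(100,160),(560,130)]])
from scipy.optimize import least_squares
r=least_squares(lambda q:np.hypot(P[:,0]-q[0],P[:,1]-q[1])-q[2],[.56,-.093,.09]); print(r.x)
m=(a+b)/2; to([m[0],m[1],.034],1.89)
```

```text
[ 0.544985   -0.05578611  0.047     ] [ 0.56761713 -0.12307873  0.047     ] [ 0.55630106 -0.08943242  0.047     ] 0.07099654648538428 1.8952362120289452
[ 0.55725168 -0.09083362  0.08763894]
t 38.18 tcp [ 0.5612 -0.0811  0.1985] yaw 1.892 gap 0.497 F [-0.3  0.4 -0.2] q6 -0.53
 shift cm in tool [-0.71 -0.57 16.45] norm 16.48 rot [-0.01  -0.004  0.002]  shift cm in tool after turn [-0.64 -0.73 16.45]
```

Call:
step_arm(moves=[[[-0.6,-0.7,2],[-0.01,-0.004,0],0],[[0,0,3.5],[0,0,0],0],[[0,0,3.5],[0,0,0],0],[[0,0,2],[0,0,0],0],[[0,0,0],[0,0,0],0],[[0,0,0],[0,0,0],0]])

```text
time: 38.68
tcp_pos: [0.5592, -0.0859, 0.0899]
ee_rot: [0.004, 0.591, 0.806, 0.002]
ft_force: [-0.3, 0.2, 0.3]
finger_gap: 0.501
```

Run:
```python
from h import *
to([.5565,-.090,.034],1.892);im,c=snap('wrist','w19');print(w2px(c,[.5565,-.09,.047]))
crop('w19',165,100,335,265,4,'c13')
```

```text
t 38.68 tcp [ 0.5592 -0.0859  0.0899] yaw 1.876 gap 0.501 F [-0.3  0.2  0.3] q6 -0.52
 shift cm in tool [-0.29 -0.42  5.59] norm 5.61 rot [ 0.008  0.004 -0.016]  shift cm in tool after turn [-0.31 -0.39  5.59]
[248.23740146 225.54987989]
```

View pics/c13.png

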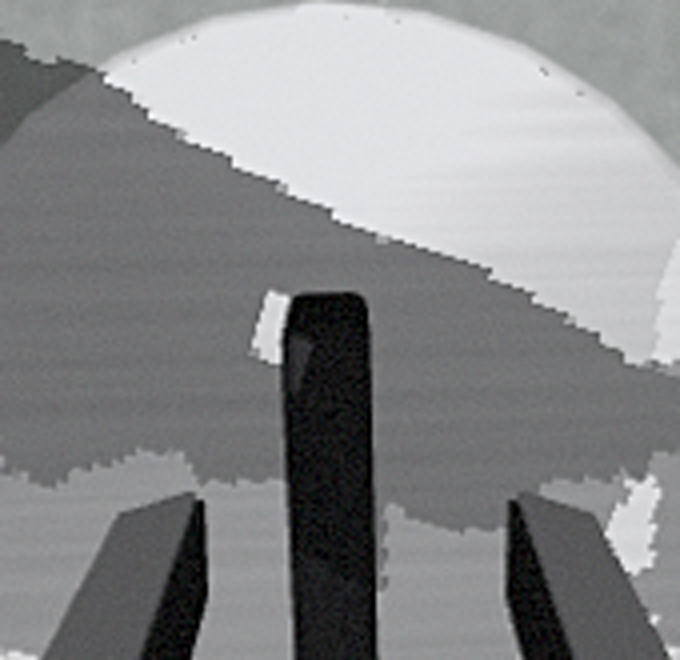

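Call:
step_arm(moves=[[[-0.3,-0.4,1.5],[0.008,0.004,-0.016],0],[[0,0,2],[0,0,0],0],[[0,0,1.2],[0,0,0],-0.2],[[0,0,0],[0,0,0],-0.4],[[0,0,0],[0,0,0],-0.4]])

```text
time: 39.15
tcp_pos: [0.5593, -0.0909, 0.046]
ee_rot: [0.004, 0.584, 0.812, 0.001]
ft_force: [0.5, -1.2, -0.2]
finger_gap: 0.324
```

Run:
```python
from h import *
to([.5565,-.090,.034],1.892)
```

```text
t 39.15 tcp [ 0.5593 -0.0909  0.046 ] yaw 1.894 gap 0.324 F [ 0.5 -1.2 -0.2] q6 -0.55
 shift cm in tool [ 0.18 -0.25  1.19] norm 1.23 rot [0.007 0.005 0.002]  shift cm in tool after turn [ 0.17 -0.24  1.2 ]
```

Call:
step_arm(moves=[[[0.1,-0.2,1.0],[0.007,0.005,0],-0.4],[[0,0,0],[0,0,0],-0.7],[[0,0,0],[0,0,0],-1],[[0,0,0],[0,0,0],-1],[[0,0,0],[0,0,0],-1],[[0,0,0],[0,0,0],-1]])

```text
time: 39.65
tcp_pos: [0.5577, -0.0909, 0.0371]
ee_rot: [0.0, 0.584, 0.812, 0.0]
ft_force: [-0.9, 0.3, -3.7]
finger_gap: 0.167
```

Run:
```python
from h import *
to([.5565,-.090,.034],1.892)
```

```text
t 39.65 tcp [ 0.5577 -0.0909  0.0371] yaw 1.894 gap 0.167 F [-0.9  0.3 -3.7] q6 -0.55
 shift cm in tool [ 0.12 -0.08  0.31] norm 0.35 rot [0.001 0.    0.002]  shift cm in tool after turn [ 0.12 -0.08  0.31]
```

Call:
step_arm(moves=[[[0,0,-0.5],[0,0,0],-1],[[0,0,-1.5],[0,0,0],-1],[[0,0,-2],[0,0,0],-1],[[0,0,-3],[0,0,0],-1],[[0,0,-3],[0,0,0],-1],[[0,0,-3],[0,0,0],-1],[[0,0,-2.5],[0,0,0],-1],[[0,0,-1],[0,0,0],-1],[[0,0,0],[0,0,0],-1]])

```text
time: 40.4
tcp_pos: [0.5561, -0.0903, 0.2108]
ee_rot: [-0.001, 0.584, 0.812, -0.0]
ft_force: [0.6, 0.0, -2.9]
finger_gap: 0.169
```

Run:
```python
from h import *
to([.4788,.2478,.19],1.892); snap('wrist','w20')
```

```text
t 40.40 tcp [ 0.5561 -0.0903  0.2108] yaw 1.894 gap 0.169 F [ 0.6  0.  -2.9] q6 -0.55
 shift cm in tool [34.51  3.41  2.13] norm 34.74 rot [-0.002 -0.002  0.002]  shift cm in tool after turn [34.52  3.34  2.08]
```

View pics/w20.png

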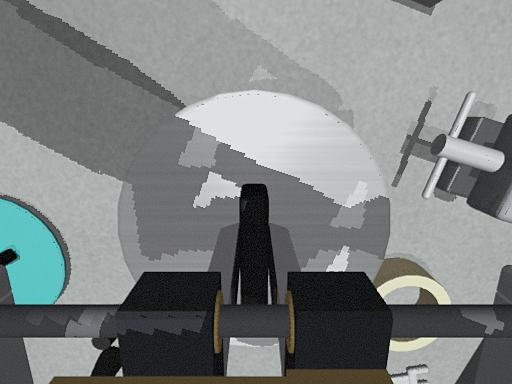

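Call:
step_arm(moves=[[[2,0.2,0],[0,0,0],-1],[[2.9,0.28,0],[0,0,0],-1],[[2.9,0.28,0],[0,0,0],-1],[[2.9,0.28,0],[0,0,0],-1],[[2.9,0.28,0],[0,0,0],-1],[[2.9,0.28,0],[0,0,0],-1],[[2.9,0.28,0],[0,0,0],-1],[[2.9,0.28,0],[0,0,0],-1],[[2.9,0.28,0],[0,0,0],-1],[[2.9,0.28,0],[0,0,0],-1],[[2.9,0.28,0],[0,0,0],-1],[[2,0.28,0],[0,0,0],-1]])

```text
time: 41.45
tcp_pos: [0.4717, 0.2425, 0.1862]
ee_rot: [-0.013, 0.587, 0.809, -0.012]
ft_force: [1.1, -0.8, -2.9]
finger_gap: 0.166
```

Call:
step_arm(moves=[[[0,0,0],[0,0,0],-1],[[0,0,0],[0,0,0],-1]])

```text
time: 41.62
tcp_pos: [0.4693, 0.2456, 0.1821]
ee_rot: [-0.015, 0.585, 0.811, -0.014]
ft_force: [-0.2, -0.7, -2.1]
finger_gap: 0.168
```

Run:
```python
from h import *
to([.4788,.2478,.132],1.892); snap('wrist','w21');crop('w21',100,60,400,310,2.6,'c14')
```

```text
t 41.62 tcp [0.4693 0.2456 0.1821] yaw 1.891 gap 0.168 F [-0.2 -0.7 -2.1] q6 0.08
 shift cm in tool [-0.13  1.17  4.96] norm 5.10 rot [-0.04  -0.008 -0.001]  shift cm in tool after turn [-0.09  0.97  5.01]
```

View pics/c14.png

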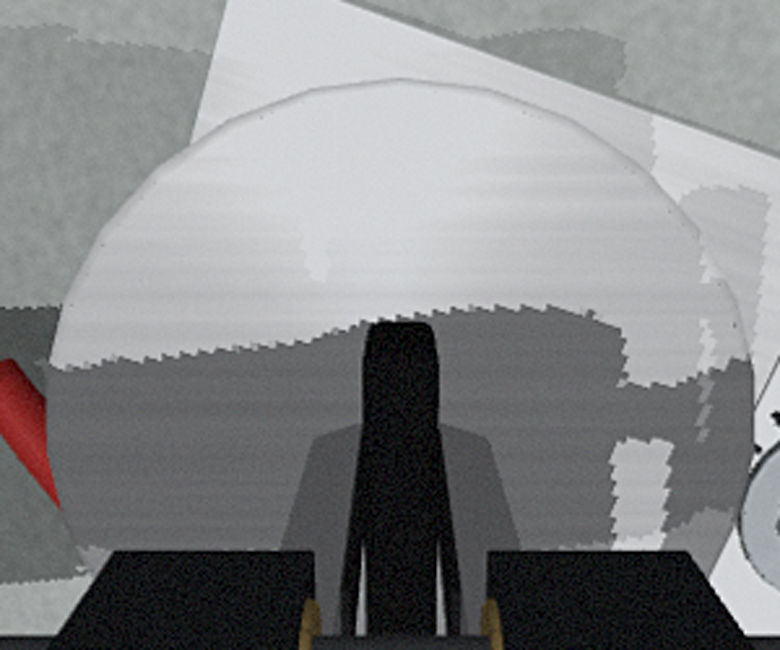

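Call:
step_arm(moves=[[[0,0,0],[-0.04,-0.008,0],-1],[[-0.1,0.95,1],[0,0,0],-1],[[0,0,1],[0,0,0],-1],[[0,0,0],[0,0,0],-1],[[0,0,0],[0,0,0],-1]])

```text
time: 42.08
tcp_pos: [0.4786, 0.2429, 0.1572]
ee_rot: [-0.001, 0.587, 0.809, -0.002]
ft_force: [-1.2, -0.1, -3.1]
finger_gap: 0.167
```

Run:
```python
from h import *
to([.4788,.2478,.132],1.892); im,c=snap('wrist','w22');crop('w22',100,60,400,310,2.6,'c15')
s=read_state();p=s['tcp_pos'];A=Rm(s['ee_rot']);print(np.round(w2px(c,p+A@[0.0,0,.037-.047]),1))
```

```text
t 42.08 tcp [0.4786 0.2429 0.1572] yaw 1.886 gap 0.167 F [-1.2 -0.1 -3.1] q6 0.09
 shift cm in tool [0.47 0.19 2.52] norm 2.57 rot [-0.005  0.002 -0.006]  shift cm in tool after turn [0.46 0.18 2.52]
[253.8 254.8]
```

View pics/c15.png

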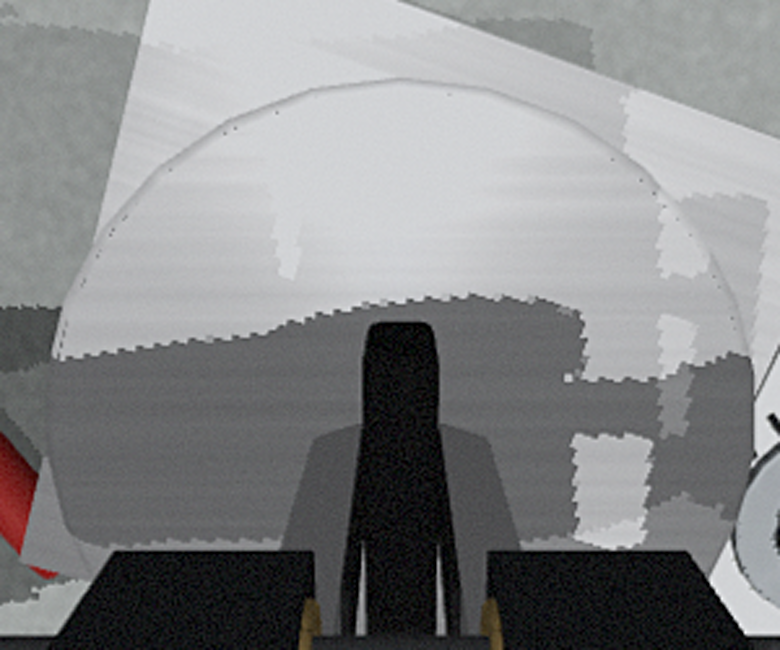

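Run:
```python
from h import *
from scipy.optimize import least_squares
im,c=load('w22')
for z in [.1352]:
  P=np.array([px2w(c,100+u/2.6,60+v/2.6,z)[:2] for u,v in [(47,420),(753,430),(403,80),(165,160),(640,165),(75,290),(740,310)]])
  r=least_squares(lambda q:np.hypot(P[:,0]-q[0],P[:,1]-q[1])-q[2],[.478,.246,.09]); print(r.x,r.fun.round(4))
to([.4788,.2478,.132],1.892)
```

```text
[0.47849966 0.24306241 0.08837733] [ 0.0003 -0.0003 -0.0004  0.0005  0.0001 -0.0007  0.0004]
t 42.13 tcp [0.4784 0.2428 0.1572] yaw 1.886 gap 0.170 F [-0.3 -0.1 -3.6] q6 0.09
 shift cm in tool [0.46 0.2  2.51] norm 2.57 rot [-0.005  0.002 -0.006]  shift cm in tool after turn [0.46 0.19 2.52]
```

Call:
step_arm(moves=[[[0.45,0.2,0],[-0.005,0.002,-0.006],-1],[[0,0,0.5],[0,0,0],-1],[[0,0,0],[0,0,0],-1]])

```text
time: 42.38
tcp_pos: [0.4791, 0.2476, 0.1524]
ee_rot: [0.0, 0.585, 0.811, 0.001]
ft_force: [-0.8, 0.3, -3.4]
finger_gap: 0.166
```

Run:
```python
from h import *
to([.4788,.2478,.132],1.892)
```

```text
t 42.38 tcp [0.4791 0.2476 0.1524] yaw 1.892 gap 0.166 F [-0.8  0.3 -3.4] q6 0.09
 shift cm in tool [ 0.02 -0.02  2.04] norm 2.04 rot [ 0.001 -0.001 -0.   ]  shift cm in tool after turn [ 0.02 -0.02  2.04]
```

Call:
step_arm(moves=[[[0,0,0.6],[0,0,0],-1],[[0,0,0.6],[0,0,0],-1],[[0,0,0.4],[0,0,0],-1],[[0,0,0],[0,0,0],-1]])

```text
time: 42.72
tcp_pos: [0.4789, 0.2479, 0.135]
ee_rot: [0.0, 0.585, 0.811, 0.001]
ft_force: [0.2, 0.4, -3.5]
finger_gap: 0.167
```

Run:
```python
from h import *
to([.4788,.2478,.132],1.892)
```

```text
t 42.72 tcp [0.4789 0.2479 0.135 ] yaw 1.892 gap 0.167 F [ 0.2  0.4 -3.5] q6 0.09
 shift cm in tool [-0.   -0.02  0.3 ] norm 0.30 rot [ 0.001 -0.001  0.   ]  shift cm in tool after turn [-0.   -0.02  0.3 ]
```

Call:
step_arm(moves=[[[0,0,0.2],[0,0,0],-1],[[0,0,0.1],[0,0,0],-1],[[0,0,0],[0,0,0],-1]])

```text
time: 42.97
tcp_pos: [0.4789, 0.2479, 0.1317]
ee_rot: [0.0, 0.585, 0.811, 0.001]
ft_force: [-0.2, -0.5, -2.6]
finger_gap: 0.168
```

Run:
```python
from h import *
to([.4788,.2478,.132],1.892)
```

```text
t 42.97 tcp [0.4789 0.2479 0.1317] yaw 1.892 gap 0.168 F [-0.2 -0.5 -2.6] q6 0.09
 shift cm in tool [-0.   -0.01 -0.03] norm 0.03 rot [ 0.001 -0.001  0.   ]  shift cm in tool after turn [-0.   -0.01 -0.03]
```

Call:
step_arm(moves=[[[0,0,0.15],[0,0,0],-1],[[0,0,0.1],[0,0,0],-1],[[0,0,0],[0,0,0],-1]])

```text
time: 43.22
tcp_pos: [0.4791, 0.2479, 0.1321]
ee_rot: [0.0, 0.585, 0.811, 0.001]
ft_force: [-0.3, -0.0, -3.4]
finger_gap: 0.165
```

Run:
```python
from h import *
to([.4788,.2478,.132],1.892)
```

```text
t 43.22 tcp [0.4791 0.2479 0.1321] yaw 1.892 gap 0.165 F [-0.3 -0.  -3.4] q6 0.09
 shift cm in tool [-0.01 -0.03  0.01] norm 0.03 rot [ 0.003 -0.001  0.   ]  shift cm in tool after turn [-0.01 -0.03  0.01]
```

Call:
step_arm(moves=[[[0,0,0],[0,0,0],-0.6],[[0,0,0],[0,0,0],-0.4],[[0,0,0],[0,0,0],-0.3],[[0,0,-0.5],[0,0,0],-0.3],[[0,0,-2],[0,0,0],-0.3],[[0,0,-3],[0,0,0],-0.3],[[0,0,-3],[0,0,0],-0.1],[[0,0,-2],[0,0,0],0],[[-3,0,0],[0,0,0],0],[[-3,0,0],[0,0,0],0],[[0,0,0],[0,0,0],0],[[0,0,0],[0,0,0],0]])

```text
time: 44.22
tcp_pos: [0.4988, 0.1897, 0.2464]
ee_rot: [0.002, 0.584, 0.812, 0.003]
ft_force: [0.4, 0.8, 0.3]
finger_gap: 0.503
```

Run:
```python
from h import *
to([.6235,.247,.21],3.14); snap('wrist','w23');crop('w23',90,0,430,260,2.3,'c16');snap('scene','s23');crop('s23',280,90,420,190,5,'c17')
```

```text
t 44.22 tcp [0.4988 0.1897 0.2464] yaw 1.894 gap 0.503 F [0.4 0.8 0.3] q6 -0.03
 shift cm in tool [ 1.47 13.62  3.75] norm 14.20 rot [ 0.007  0.005 -1.246]  shift cm in tool after turn [-12.46   5.75   3.64]
```

View pics/c16.png

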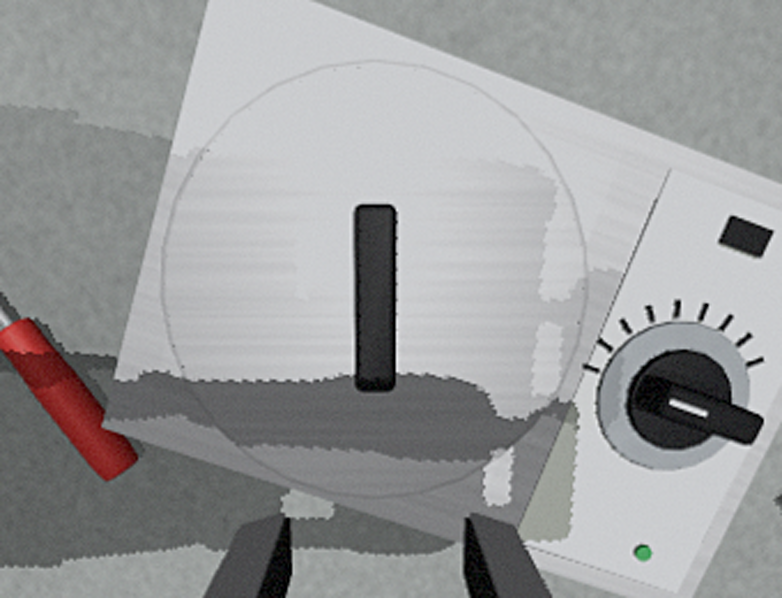

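View pics/c17.png

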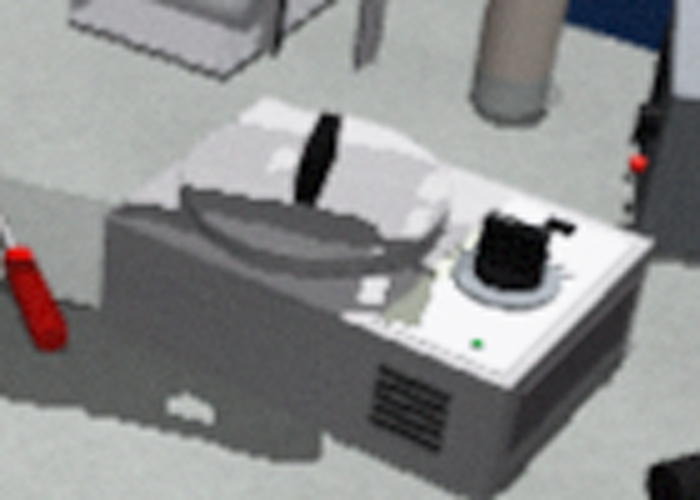

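Run:
```python
from h import *
from scipy.optimize import least_squares
im,c=load('w23')
for z in [.110,.115]:
  P=np.array([px2w(c,90+u/2.3,v/2.3,z)[:2] for u,v in [(162,270),(587,285),(375,60),(375,497),(205,150),(520,120),(185,380)]])
  r=least_squares(lambda q:np.hypot(P[:,0]-q[0],P[:,1]-q[1])-q[2],[.478,.246,.09]); print(r.x,r.fun.round(4))
g=lambda u,v:(90+u/2.3,v/2.3)
a=px2w(c,*g(640,392),.134);b=px2w(c,*g(757,428),.134);print(a,b,(a+b)/2,np.arctan2(*(b-a)[1::-1]))
a=px2w(c,*g(375,207),.142);b=px2w(c,*g(375,389),.142);print('handle',(a+b)/2,np.linalg.norm(a-b))
a=px2w(c,*g(671,403),.134);b=px2w(c,*g(706,413),.134);print('mark',a,b,np.arctan2(*(b-a)[1::-1]))
```

```text
[0.47995393 0.2470529  0.08881313] [-0.     -0.0001  0.0004 -0.0001 -0.0006  0.      0.0004]
[0.47983661 0.24730279 0.08734259] [-0.     -0.0001  0.0004 -0.0001 -0.0006  0.      0.0004]
[0.59188816 0.24631923 0.134     ] [0.64325165 0.24778915 0.134     ] [0.61756991 0.24705419 0.134     ] 0.02861014422705464
handle [0.47971075 0.2470043  0.142     ] 0.06686824022230128
mark [0.60559927 0.24615742 0.134     ] [0.62079578 0.24688289 0.134     ] 0.04770269394411008
```

Call:
step_arm(moves=[[[0,0,0],[0,0,-0.12],0],[[0,0,0],[0,0,-0.12],0],[[0,0,0],[0,0,-0.12],0],[[0,0,0],[0,0,-0.12],0],[[0,0,0],[0,0,-0.12],0],[[0,0,0],[0,0,-0.12],0],[[0,0,0],[0,0,-0.12],0],[[0,0,0],[0,0,-0.12],0],[[0,0,0],[0,0,-0.12],0],[[0,0,0],[0,0,-0.12],0],[[0,0,0],[0,0,-0.046],0],[[0,0,0],[0,0,0],0]])

```text
time: 45.32
tcp_pos: [0.4938, 0.2011, 0.2431]
ee_rot: [0.0, -0.029, 1.0, 0.001]
ft_force: [0.4, 0.6, -1.0]
finger_gap: 0.501
```

Call:
step_arm(moves=[[[-3,1.4,0],[0,0,0],0],[[-3.2,1.5,0],[0,0,0],0],[[-3.2,1.4,0],[0,0,0],0],[[-2.5,1.2,0],[0,0,0],0],[[0,0,0],[0,0,0],0],[[0,0,0],[0,0,0],0]])

```text
time: 45.82
tcp_pos: [0.6106, 0.2696, 0.2398]
ee_rot: [-0.003, -0.025, 1.0, 0.0]
ft_force: [-0.3, -0.2, 0.4]
finger_gap: 0.499
```

Run:
```python
from h import *
to([.6225,.2465,.125],-3.13);snap('wrist','w24')
```

```text
t 45.82 tcp [0.6106 0.2696 0.2398] yaw -3.092 gap 0.499 F [-0.3 -0.2  0.4] q6 -1.26
 shift cm in tool [-1.14 -2.37 11.47] norm 11.77 rot [ 0.001 -0.005  0.038]  shift cm in tool after turn [-1.17 -2.32 11.48]
```

View pics/w24.png

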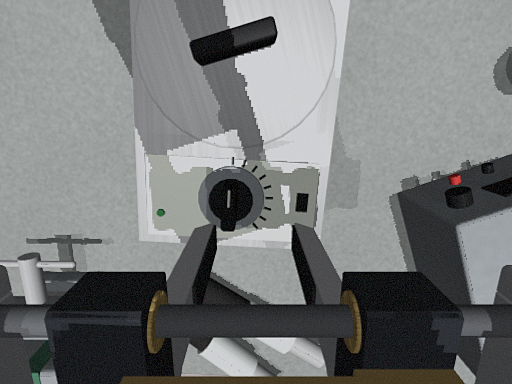

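Call:
step_arm(moves=[[[-1.15,-2.3,0],[0,-0.005,0.038],0],[[0,0,3],[0,0,0],-0.1],[[0,0,3],[0,0,0],-0.1],[[0,0,2],[0,0,0],-0.1],[[0,0,0],[0,0,0],-0.1]])

```text
time: 46.28
tcp_pos: [0.6199, 0.2464, 0.1604]
ee_rot: [0.002, -0.003, 1.0, 0.001]
ft_force: [-0.4, 0.5, -1.7]
finger_gap: 0.454
```

Run:
```python
from h import *
to([.6225,.2465,.125],-3.13);snap('wrist','w25');crop('w25',160,110,360,290,3.5,'c18')
```

```text
t 46.28 tcp [0.6199 0.2464 0.1604] yaw -3.135 gap 0.454 F [-0.4  0.5 -1.7] q6 -1.25
 shift cm in tool [-0.25 -0.    3.54] norm 3.55 rot [ 0.002  0.004 -0.005]  shift cm in tool after turn [-0.26  0.    3.54]
```

View pics/c18.png

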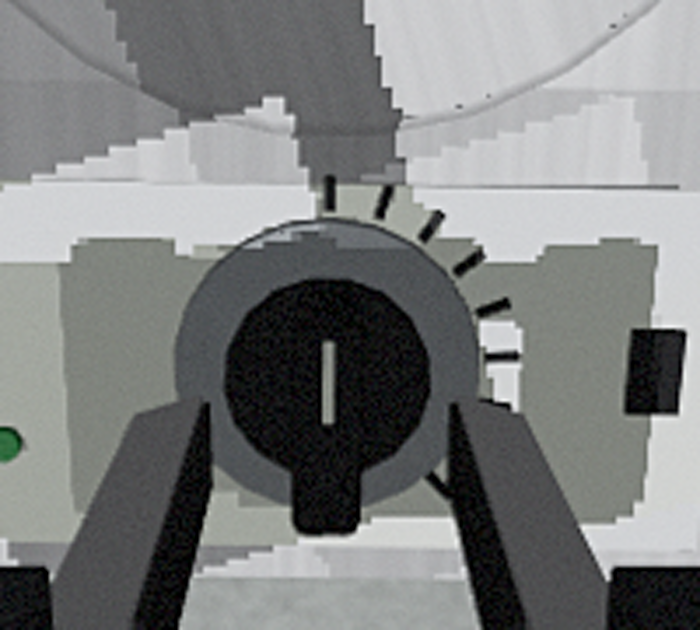

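Call:
step_arm(moves=[[[-0.2,0,1.8],[0,0,0],-0.1],[[0,0,1.5],[0,0,0],-0.3],[[0,0,0.2],[0,0,0],-0.6],[[0,0,0],[0,0,0],-1],[[0,0,0],[0,0,0],-1],[[0,0,0],[0,0,0],-1],[[0,0,0],[0,0,0],-1],[[0,0,0],[0,0,0],-1]])

```text
time: 47.0
tcp_pos: [0.6235, 0.2461, 0.1385]
ee_rot: [0.008, -0.002, 1.0, 0.002]
ft_force: [4.9, 2.6, -11.7]
finger_gap: 0.144
```

Run:
```python
from h import *
to([.6225,.2465,.125],-3.13)
```

```text
t 47.00 tcp [0.6235 0.2461 0.1385] yaw -3.137 gap 0.144 F [  4.9   2.6 -11.7] q6 -1.25
 shift cm in tool [0.12 0.04 1.35] norm 1.36 rot [ 0.003  0.016 -0.007]  shift cm in tool after turn [0.1  0.05 1.35]
```

Call:
step_arm(moves=[[[0,0,0],[0,0,0],-0.5],[[0,0,0.5],[0.003,0.016,0],-0.5],[[0,0,0.5],[0,0,0],-0.5],[[0,0,0.2],[0,0,0],-0.5]])

```text
time: 47.33
tcp_pos: [0.6246, 0.2469, 0.1297]
ee_rot: [0.002, -0.002, 1.0, 0.001]
ft_force: [0.4, 1.0, 0.5]
finger_gap: 0.252
```

Run:
```python
from h import *
to([.6225,.2465,.125],-3.13)
```

```text
t 47.33 tcp [0.6246 0.2469 0.1297] yaw -3.137 gap 0.252 F [0.4 1.  0.5] q6 -1.25
 shift cm in tool [ 0.21 -0.04  0.47] norm 0.52 rot [ 0.002  0.003 -0.007]  shift cm in tool after turn [ 0.21 -0.04  0.47]
```

Call:
step_arm(moves=[[[0.2,0,0.45],[0,0,0],-0.5],[[0,0,0],[0,0,0],-0.5],[[0,0,0.1],[0,0,0],-0.7],[[0,0,0],[0,0,0],-1],[[0,0,0],[0,0,0],-1],[[0,0,0],[0,0,0],-1]])

```text
time: 47.83
tcp_pos: [0.6223, 0.2462, 0.1235]
ee_rot: [0.001, -0.002, 1.0, 0.0]
ft_force: [-0.6, 0.9, -1.8]
finger_gap: 0.144
```

Run:
```python
from h import *
to([.6225,.2465,.125],-3.13)
```

```text
t 47.83 tcp [0.6223 0.2462 0.1235] yaw -3.137 gap 0.144 F [-0.6  0.9 -1.8] q6 -1.25
 shift cm in tool [-0.02  0.03 -0.15] norm 0.16 rot [ 0.001  0.003 -0.007]  shift cm in tool after turn [-0.02  0.03 -0.15]
```

Call:
step_arm(moves=[[[0,0,0],[0,0,0.1],-1],[[0,0,0],[0,0,0.12],-1],[[0,0,0],[0,0,0.12],-1],[[0,0,0],[0,0,0.12],-1],[[0,0,0],[0,0,0.12],-1],[[0,0,0],[0,0,0.12],-1],[[0,0,0],[0,0,0.12],-1],[[0,0,0],[0,0,0.12],-1],[[0,0,0],[0,0,0.12],-1],[[0,0,0],[0,0,0.12],-1]])

```text
time: 48.67
tcp_pos: [0.6234, 0.2476, 0.1235]
ee_rot: [0.002, 0.572, 0.82, 0.003]
ft_force: [2.2, 0.1, -1.2]
finger_gap: 0.148
```

Run:
```python
from h import *
to([.6225,.2465,.1235],.74); print(read_state()['moment'])
```

```text
t 48.67 tcp [0.6234 0.2476 0.1235] yaw 1.923 gap 0.148 F [ 2.2  0.1 -1.2] q6 -0.03
 shift cm in tool [-0.07 -0.13 -0.  ] norm 0.15 rot [ 0.006 -0.005  1.183]  shift cm in tool after turn [-0.14  0.02 -0.  ]
[-0.20271245 -0.41056979  0.00282619]
```

Call:
step_arm(moves=[[[0,0,0],[0,0,0.12],-1],[[0,0,0],[0,0,0.12],-1],[[0,0,0],[0,0,0.12],-1],[[0,0,0],[0,0,0.12],-1],[[0,0,0],[0,0,0.12],-1],[[0,0,0],[0,0,0.12],-1],[[0,0,0],[0,0,0.12],-1],[[0,0,0],[0,0,0.12],-1],[[0,0,0],[0,0,0.1],-1],[[0,0,0],[0,0,0.08],-1]])

```text
time: 49.5
tcp_pos: [0.6251, 0.2472, 0.1235]
ee_rot: [0.001, 0.934, 0.357, 0.006]
ft_force: [0.8, -0.6, -1.1]
finger_gap: 0.147
```

Run:
```python
from h import *
to([.6225,.2465,.1235],.74); print(read_state()['moment'])
```

```text
t 49.50 tcp [0.6251 0.2472 0.1235] yaw 0.731 gap 0.147 F [ 0.8 -0.6 -1.1] q6 1.16
 shift cm in tool [-0.24 -0.12 -0.  ] norm 0.27 rot [ 0.007 -0.009 -0.009]  shift cm in tool after turn [-0.24 -0.13 -0.  ]
[-0.32514354  0.05489842  0.07172269]
```

Call:
step_arm(moves=[[[0,0,0],[0,0,0.06],-1],[[0,0,0],[0,0,0.06],-1],[[0,0,0],[0,0,0.04],-1],[[0,0,0],[0,0,0],-1]])

```text
time: 49.83
tcp_pos: [0.6252, 0.2473, 0.1235]
ee_rot: [0.002, 0.961, 0.277, 0.006]
ft_force: [1.6, 0.8, -1.9]
finger_gap: 0.166
```

Run:
```python
from h import *
to([.6225,.2465,.1235],.74); print(read_state()['moment'])
```

```text
t 49.83 tcp [0.6252 0.2473 0.1235] yaw 0.561 gap 0.166 F [ 1.6  0.8 -1.9] q6 1.33
 shift cm in tool [-0.27 -0.08 -0.  ] norm 0.28 rot [ 0.007 -0.01  -0.179]  shift cm in tool after turn [-0.25 -0.13  0.  ]
[ 0.02480988 -0.34279122  0.71533569]
```

Call:
step_arm(moves=[[[0,0,0],[0,0,0],-0.5],[[0,0,0],[0,0,0],-0.2],[[0,0,0],[0,0,0],-0.2],[[0,0,-1.5],[0,0,0],-0.2],[[0,0,-3],[0,0,0],-0.2],[[0,0,-3],[0,0,0],-0.2],[[0,0,-3],[0,0,0],-0.2],[[-3,3,-1],[0,0,0],-0.2],[[-3,3,0],[0,0,0],-0.2],[[0,0,0],[0,0,0],-0.2],[[0,0,0],[0,0,0],-0.2]])

```text
time: 50.75
tcp_pos: [0.6045, 0.165, 0.2434]
ee_rot: [0.001, 0.959, 0.283, 0.006]
ft_force: [0.1, 0.2, -0.4]
finger_gap: 0.397
```

Run:
```python
from h import *
to([.6225,.2465,.1235],.74); snap('wrist','w26'); snap('top','t26');snap('scene','s26');crop('s26',280,90,420,190,5,'c19')
```

```text
t 50.75 tcp [0.6045 0.165  0.2434] yaw 0.573 gap 0.397 F [ 0.1  0.2 -0.4] q6 1.21
 shift cm in tool [ 5.8  -5.95 12.02] norm 14.61 rot [ 0.007 -0.01  -0.167]  shift cm in tool after turn [ 6.82 -4.81 11.99]
```

View pics/w26.png

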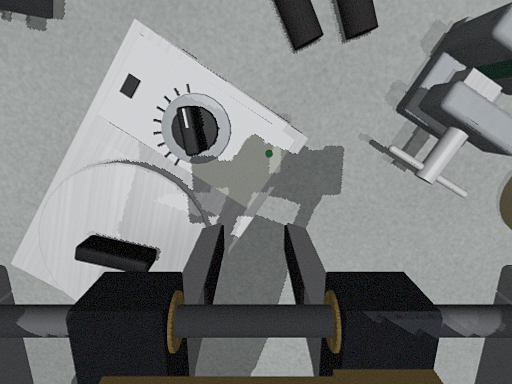

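View pics/t26.png

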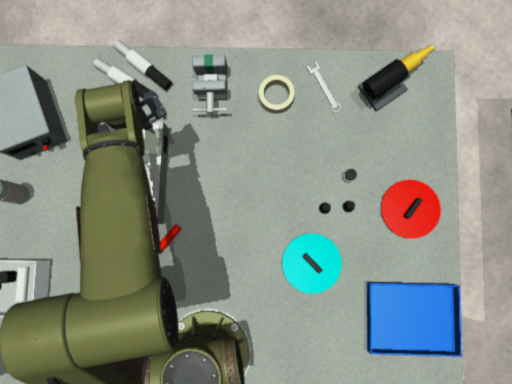

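View pics/c19.png

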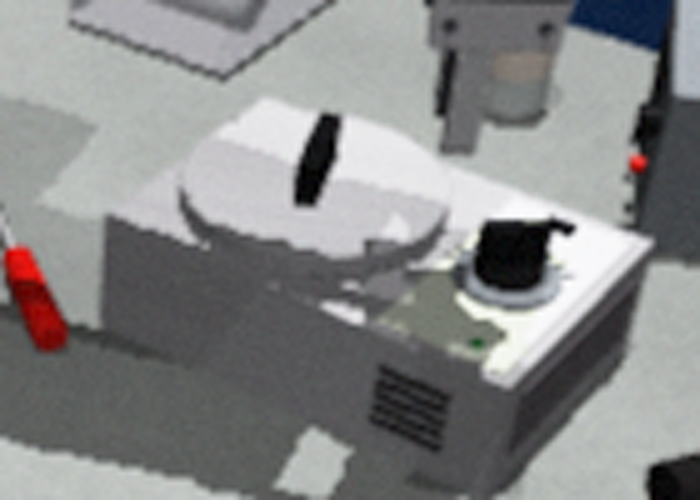

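Run:
```python
from h import *
crop('w26',150,80,240,170,7,'c20')
```

```text
(no output)
```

View pics/c20.png

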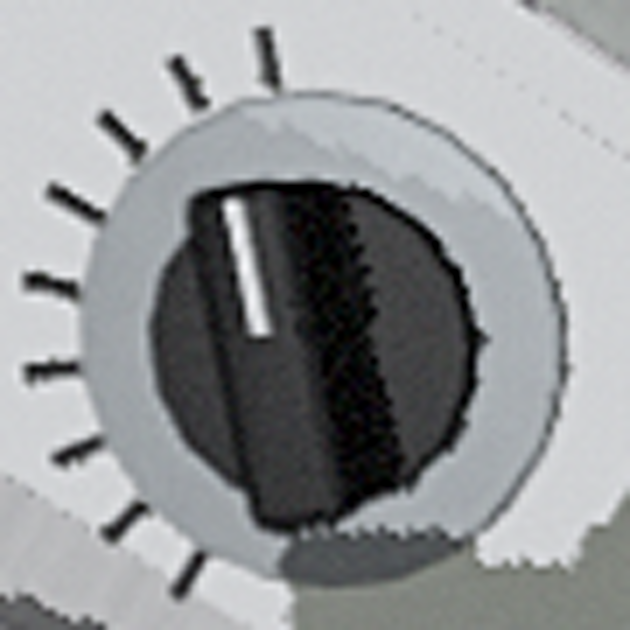

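Run:
```python
from h import *
from scipy.optimize import least_squares
im,c=load('w26')
g=lambda u,v:(150+u/7,80+v/7)
a=px2w(c,*g(263,335),.134);b=px2w(c,*g(232,200),.134);print(np.arctan2(*(b-a)[1::-1]),'q',np.pi-.01-np.arctan2(*(b-a)[1::-1]))
a=px2w(c,*g(260,525),.134);b=px2w(c,*g(195,200),.134);print('edge',np.pi-.01-np.arctan2(*(b-a)[1::-1]))
a=px2w(c,*g(276,88),.09);b=px2w(c,*g(263,30),.09);print('last tick',np.pi-.01-np.arctan2(*(b-a)[1::-1]))
s=read_state();print(s['time'],s['ft_force'])
```

```text
0.7511380968843799 q 2.3804545567054136
edge 2.4146239154387965
last tick 2.378094937769987
50.9 [ 0.68675524  0.59073068 -1.09856573]
```

Call:
step_arm(moves=[[[-3.5,-0.5,0],[0,0,0],-0.2],[[-3.5,-0.5,0],[0,0,0],-0.2],[[-3.5,-0.5,0],[0,0,0],-0.2],[[0,0,0],[0,0,0],-0.2],[[0,0,0],[0,0,0],-0.2]])

```text
time: 51.32
tcp_pos: [0.504, 0.1247, 0.2346]
ee_rot: [0.0, 0.958, 0.286, -0.0]
ft_force: [0.4, 1.3, 0.6]
finger_gap: 0.401
```

Run:
```python
from h import *
snap('wrist','w27');crop('w27',0,0,400,290,2,'c21')
to([.6225,.2465,.1235],.74)
```

```text
t 51.37 tcp [0.5041 0.1248 0.2345] yaw 0.581 gap 0.397 F [ 0.7 -0.5  0.1] q6 1.16
 shift cm in tool [16.58 -3.67 11.07] norm 20.28 rot [ 0.     0.001 -0.159]  shift cm in tool after turn [16.94 -1.   11.1 ]
```

View pics/c21.png

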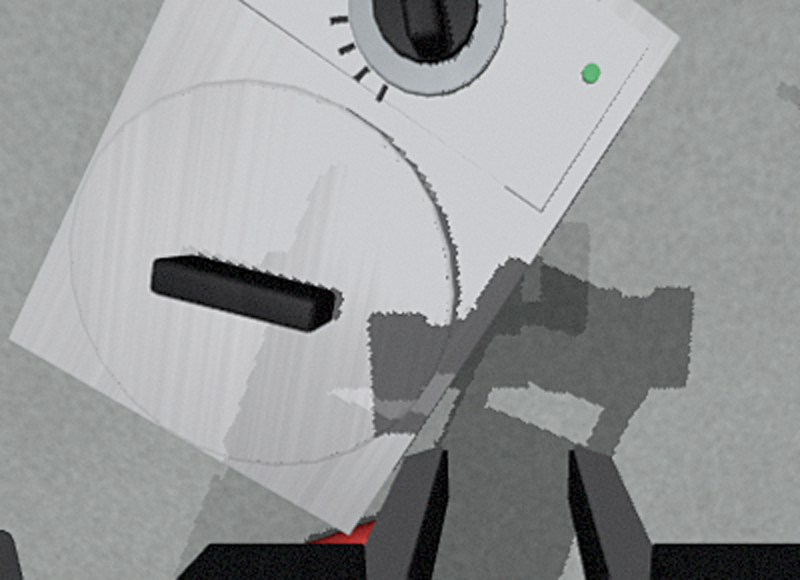

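Run:
```python
from h import *
from scipy.optimize import least_squares
im,c=load('w27')
P=np.array([px2w(c,u/2,v/2,.11)[:2] for u,v in [(70,240),(250,80),(457,290),(275,465),(120,140),(390,140),(125,380)]])
r=least_squares(lambda q:np.hypot(P[:,0]-q[0],P[:,1]-q[1])-q[2],[.478,.246,.09]); print(r.x,r.fun.round(4))
workorder.sign_off()
```

```text
[0.48062896 0.24470057 0.08858784] [ 0.0026  0.0001  0.      0.0007 -0.0014 -0.0001 -0.002 ]
the job is handed in; nothing more can be done
```

I turned the dial to its off stop and put all five shells in the bath. I then set the steel cover on the rim, turned the dial clockwise to the full-time stop, and signed the job off. The sign-off itself gives no verdict.

| Check | Result |
|---|---|
| Dial at off stop | Moment about the dial axis rose to about 0.7 N m, and the white mark pointed at the bath |
| Shells | Five standing on the bath floor before the cover went on; none left on the bench |
| Cover, right after release | Centre at (0.480, 0.247), against rim centre (0.479, 0.248); descent stopped at the expected height |
| Cover, after the dial was turned | Centre at (0.481, 0.245): 2 to 4 mm from the rim centre, within the 8 mm allowed |
| Dial at full time | Moment rose again to about 0.7 N m; the mark and the bar edge read 2.38 and 2.41 rad, both above the 2.30 needed |
| Boots and jar | Not moved, as far as the overhead picture shows |

- **Cover tilt:** I did not measure it. I judged the cover level from the seating height and how it looked in the pictures.
- **Dial re-grip:** The first grip for the final turn rode up the bar, so I opened, lowered and gripped again before turning.
- **Cover position:** The last check differs from the one after release by about 2 mm, which is the limit of the camera calibration.

The run took about 51 s of the 210 s allowed. The gripper was open and clear of everything when I signed off.

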